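# Clamp manifold bars for a bubble leak check

## Task

Set up the bubble leak check: pull the carriage of the clamp fixture out, lay every manifold bar lying on the table into a nest of its own between the pins, seals up, push the carriage fully home under the platen and turn the wing knob clockwise until the resistance rises sharply, then one eighth of a turn more and no further, or the seals get crushed. Only when it is clamped, press the spray head of the bottle on the fixture all the way down and let it come up again. Leave the oil bottle and the roll of tape alone.

Things in the scene. Friction and masses are not known exactly. Their poses are not given: they have to be found in the camera images.
- fixture: screw-clamp fixture, fixed: aluminium base plate 290 x 276 x 12 mm; origin in the middle of its underside, x from its loading side to its bridge, y to the left, z up (offsets below in this frame, mm). The bridge, a beam 266 long in y and 38 in x, top at z = 142, on posts at y = +-119, stands at x = 75; the wing knob is on it, the platen hangs below it. Spray bottle at x = 35, y = -166
- carriage (a joint): position of the sliding carriage, m: 0 = right out at its loading stop, 0.135 = fully home under the platen at its stop; moves along the fixture's +x, takes about 2 N, stays where left. A plate 152 x 204 mm, top at z = 42 mm, with three nests side by side in y. Bars can be laid in from above only with it right out (nest centres then at x = -60 mm)
- handle (a point): upright black handle post at the front of the carriage, 23 mm in diameter, its top 50 mm above the carriage plate; this point is on its axis, 14 mm below its top. Pinch it from above, in any direction
- nest0 (a point): centre of the left nest (y = +68 mm), on the carriage's top face. A bar lies flat in it, length along the fixture's x, between round-topped pins 7 mm high. Side pins leave 2 mm play each way in y and stand 32 mm either side of the centre in x, so fingers fit between them; end pins leave 3 mm each way in x. Either end may point forward; seals up
- nest1 (a point): centre of the middle nest (y = 0), as nest0
- nest2 (a point): centre of the right nest (y = -68 mm), as nest0. With fewer bars than nests any nests may be used
- knob (a joint): angle of the wing knob, rad: grows as it turns clockwise seen from above (tightens), range 0 to 5. The platen comes down 16 mm per turn. About 0.06 N m turns it until the platen bears on the bars (1.9 to 2.8 rad from where it starts); there the torque jumps to 0.25 N m, then grows slowly. It stays where left and does not rise or sink. An eighth of a turn is 0.785 rad
- knob_grip (a point): grip point of the wing knob, on its vertical axis, 14 mm below its top. The wing is a black upright bar 72 mm long, 16 mm thick, 30 mm high on a round hub 30 mm wide; the point's x axis runs along the wing and turns with it. Grip it from above across the 16 mm, fingertips at most 15 mm below this point
- platen (a joint): how far the platen's springs are compressed, m: 0 while it hangs free, growing 2.55 mm per rad of knob once it bears on the bars (0.002 after an eighth of a turn); at most 0.007. The rubber-faced platen (70 x 186 mm) hangs 7 mm above the bars with the knob at 0
- nozzle (a joint): how far the spray head is pressed down, m: 0 = up, 0.008 = all the way down; a spring (1.5 N at first, 5.5 N at the bottom) brings it back up
- nozzle_top (a point): middle of the top of the spray head, a grey disc 25 mm wide on top of the white bottle, 154 mm above the table when up; press it straight down
- bar0: aluminium manifold bar, 90 x 36 x 30 mm (x, y, z), 0.26 kg, two black seal rings on top; origin in the middle of its underside, x along its length, z up. Up to three such bars, all alike and the same either way round; absent ones read None from the start
- bar1: aluminium manifold bar, 90 x 36 x 30 mm (x, y, z), 0.26 kg, two black seal rings on top; origin in the middle of its underside, x along its length, z up. Up to three such bars, all alike and the same either way round; absent ones read None from the start
- bar2: aluminium manifold bar, 90 x 36 x 30 mm (x, y, z), 0.26 kg, two black seal rings on top; origin in the middle of its underside, x along its length, z up. Up to three such bars, all alike and the same either way round; absent ones read None from the start
- oil_bottle: bystander: oil bottle with a red spout, 41 mm in diameter, 125 mm high, standing loose; origin in the middle of its underside
- tape_roll: bystander: roll of tape lying loose, 71 mm in diameter, 23 mm high; origin in the middle of its underside
Things that resemble listed ones, but are neither listed nor needed, are in the scene too. What is shaped like the bar1 but purple is not meant.

How it is judged:
By the outcome, as a careful person would: the job done as asked, in the order asked, and still so for the second after the job is handed in, with the robot touching nothing.
Of bar0, bar1, bar2 only 2 to 3 are there at a start; the rules pass over those that are not, and their reading is None.
At some moment in a run one of bar0, bar1, bar2 may be knocked a few centimetres aside while the robot is not near it.
Once in a run the grip may slacken for a moment while it holds something.
It also fails if it takes over 210 s, if anything falls off the work surface, if the arm or the gripper's body presses on something with over 40 N, if the wrist force passes 120 N, or if a joint passes its speed limit or range.

## Robot

A 7-joint arm with a two-finger parallel gripper is mounted at the origin on a cart in front of the work surface, level with it; the furniture and walls round the work are solid. World frame = base frame: x ahead of the robot, y to its left, z up, the work surface at z = 0. Lengths are in m, angles in rad, forces in N, time in s.
With the tool pointing down it reaches from about 0.35 to 0.9 m from the base axis. Payload 19.9 kg.
Tool frame: the origin (TCP) lies on the centre line of the jaws, within the pads' length; the fingertips stand 8 mm ahead of it and the grasp point (between the pads) lies 11 mm behind it; z points along the fingers, y is the direction in which the jaws open and shut (so a half turn about z gives the same grasp; the last joint's range is limited). The gripper opens to 94 mm and grips with 3 to 60 N. Pads are 16 mm wide; open, the fingers measure 119 mm over their backs; the gripper's body (75 mm by 177 mm) begins 78 mm behind the grasp point.
Start: joints at [-1.181, 0.417, -0.01, 1.614, 0.005, 1.111, -0.053], TCP at [0.261, 0.568, 0.213] pointing down, gripper open.
Joint ranges: [-2.81, 2.81], [-0.39, 2.02], [-1.27, 1.25], [0.06, 2.57], [-1.19, 4.33], [0.19, 2], [-2.82, 2.82]. Speed limits (rad/s): [1.89, 1.89, 2.39, 2.39, 3.01, 3.01, 3.01].

## Interface

Orientations are given as a rotation vector (axis times angle).
In Python, from plant import manip gives the robot as it stands.
- The arm moves only by the shell command python3 -m crank 'ROWS' [OPENING] [FORCE]. ROWS is JSON, a list of rows, each an object of numbers: "tx", "ty", "tz": the shift along the world's x, y, z in mm; "spin": the turn about the world's z in rad. In form: [{"tx": .., "ty": .., "tz": .., "spin": ..}, ...]. A call has 1 to 10 rows; each row is the pose to reach, as a shift and turn from the pose measured when the call began; what a row does not reach only later rows make up. A row lasts 1/10 s, in which the tool goes at most 50 mm and 8.59 degrees, less where a joint would pass 70% of its speed; a pose out of reach is approached as far as the arm can. A call with a gripper value outside its range is refused whole. OPENING is the finger opening in mm, from 0 to 94, set as the call begins (- or left out, the last holds). The fingers move at their own pace and stop on an object; FORCE is the grip in N (left out, the last holds). Time passes only in rows, so rows that repeat a pose let the fingers close. It gives the time, the measured TCP pose, the force and the opening at its end, in the units of the state.
- manip.state(): the state, without advancing time (a new reading comes with each control period).
- manip.read_camera(name): name is "side" or "top"; returns (picture, depth): 400x640x3 uint8, red, green, blue; 400x640 float32, m along the optical axis (not along the pixel's ray), 0 where there is no reading.
- manip.camera_model(name): a dict with "fx", "fy", "cx", "cy" (pixels), "distortion" ([k1, k2, p1, p2, k3] as OpenCV has them; the pictures are not rectified), "rvec" (rotation vector, rad) and "tvec" (3), from world to camera coordinates, as OpenCV has them. Camera axes: x right, y down, z forward; pixel columns grow to the right and rows downward; lengths in m; the calibration is good to about 2 mm. A picture is of the moment at which its call begins. camera_model takes no time and is no camera call.
- manip.job_done(): hands the job in, once; it reports no verdict.
Trained networks look in the newest picture that a camera, given by its name, has taken for a name from the list of things; names that differ only in an ending like _2 or _b are one class to them, and where a whole thing is asked for, a point or a joint stands for the part that bears it (a point fixed in the world has none). Each returns a list of dicts, best first, with "confidence" (0 to 1); they miss things now and then, are a little off and sometimes report something else, mostly with a low value. They report only what shows in the picture. A call takes as long as a camera call. They do not tell look-alikes from the thing itself.
- manip.silhouettes(camera, query): "region" (400x640 bool, what is visible of it) and "uv" ([column, row] in pixels, amid what is visible of it).
The state is a dict: "clock": time; "qpos": joint angles; "dq": joint speeds; "joint_efforts": joint torques, N m; "tool_pos": TCP position; "tool_rot": TCP orientation; "ft_force": force on the tool from outside, world axes, zero at the start; "torque": the same for the moment, N m; "width": opening from 0.0 (shut) to 1.0 (fully open).
Only numpy, scipy, OpenCV 4.12 (cv2) and the standard library are available. Lean on these libraries where they do the work, as an engineer would, in place of code of your own. Each camera call takes 0.05 s, during which the arm holds its last target.

## Working session

There is one attempt and no reset: what is moved stays moved. The work goes in short steps, Python scripts to look and compute and a shell command to move; the robot and the scene stay as the last step left them, time stands still between calls to the robot, and variables do not carry over. Pictures are saved under pics/ and viewed, and the job is handed in when it is done.

```bash
ls -la; mkdir -p pics; cat > h.py <<'E'
import numpy as np, cv2
from plant import manip
def snap(cam,name):
    p,d=manip.read_camera(cam); cv2.imwrite(f'pics/{name}.png',p[:,:,::-1]); np.savez(f'pics/{name}.npz',p=p,d=d); return p,d
def model(cam):
    m=manip.camera_model(cam); K=np.array([[m['fx'],0,m['cx']],[0,m['fy'],m['cy']],[0,0,1]]); R=cv2.Rodrigues(np.array(m['rvec'],float))[0]
    return K,np.array(m['distortion'],float),R,np.array(m['tvec'],float)
def world(cam,uv,dep):
    K,D,R,t=model(cam); uv=np.asarray(uv,float).reshape(-1,1,2)
    n=cv2.undistortPoints(uv,K,D).reshape(-1,2); z=np.asarray(dep,float).reshape(-1,1)
    return (np.hstack([n*z,z])-t)@R
def onplane(cam,uv,h):
    K,D,R,t=model(cam); uv=np.asarray(uv,float).reshape(-1,1,2)
    n=cv2.undistortPoints(uv,K,D).reshape(-1,2); r=np.hstack([n,np.ones((len(n),1))])@R; c=-R.T@t
    return c+r*((h-c[2])/r[:,2])[:,None]
def proj(cam,X):
    K,D,R,t=model(cam); return cv2.projectPoints(np.asarray(X,float).reshape(-1,1,3),cv2.Rodrigues(R)[0],t,K,D)[0].reshape(-1,2)
E
python3 - <<'E'
from h import *
for c in('top','side'):
    snap(c,c+'0'); K,D,R,t=model(c); print(c,-R.T@t,K[0,0],R[2])
s=manip.state(); print(s)
E
```

```text
total 12
drwxr-xr-x  3 agent agent 4096 Dec  6 12:00 .
drwxr-xr-x 23 root  root  4096 Dec  6 12:00 ..
drwxr-xr-x  2 agent agent 4096 Dec  6 12:00 pics
top [0.32930403 0.02917635 1.13986006] 385.4109131068511 [ 0.19865155  0.02212303 -0.97982046]
side [ 0.16122665 -0.75442939  0.80047229] 430.0058342232181 [ 0.32903194  0.71359795 -0.61847873]
{'clock': 0.1, 'qpos': array([-1.18151167,  0.41788094, -0.01032004,  1.61409908,  0.0046875 ,
        1.11070025, -0.05299901]), 'dq': array([-4.87824825e-04, -1.05799115e-03,  3.04650464e-04, -3.35539064e-04,
       -8.25161101e-04,  1.77766153e-03,  4.14231372e-05]), 'joint_efforts': array([ 2.29214798e-03, -8.52584982e+01,  6.40678313e-01, -4.26696396e+01,
       -4.87481011e-02,  1.64167030e-02,  6.72540568e-05]), 'tool_pos': array([0.2608513 , 0.56760619, 0.21291483]), 'tool_rot': array([-6.71390974e-01, -3.06884605e+00,  1.65097141e-03]), 'ft_force': array([ 0.0228922 , -0.20479861,  0.89118952]), 'torque': array([-0.06598738, -0.04713532, -0.03047417]), 'width': 0.9995248168783278}
```

View pics/top0.png

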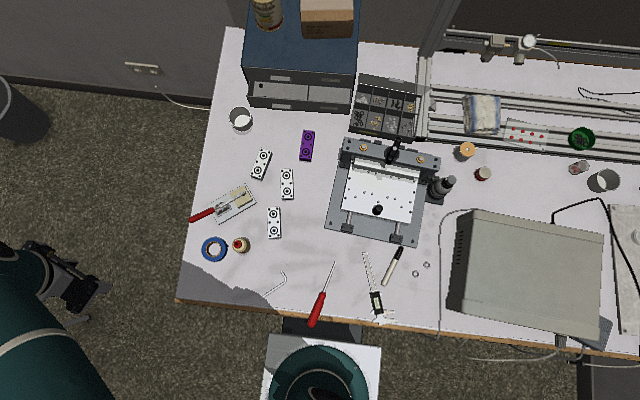

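View pics/side0.png

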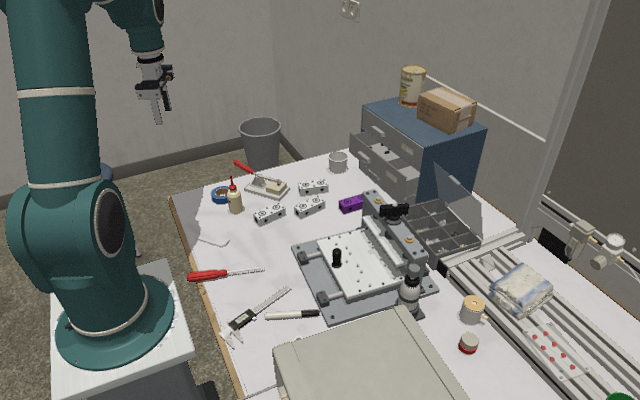

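The top view shows three white bars at about (261,163), (287,184) and (274,222), and the purple look-alike at (306,146). The fixture is around (378,190), with its handle at (377,210), knob at (394,152) and spray bottle at (442,187). The carriage looks nearly home.

```bash
python3 - <<'E'
from h import *
p,d=snap('top','top1')
np.set_printoptions(precision=4,suppress=True)
for q in('bar0','handle','knob_grip','nozzle_top','nest1','fixture','oil_bottle','tape_roll'):
    for r in manip.silhouettes('top',q)[:5]:
        m=r['region']; v,u=np.nonzero(m&(d>0)); P=world('top',np.c_[u,v],d[v,u])
        hi=P[:,2]; top=P[hi>np.percentile(hi,90)-0.006]
        c,(w,h),a=cv2.minAreaRect((top[:,:2]*1000).astype(np.float32))
        print(q,round(r['confidence'],2),np.round(r['uv'],1),len(u),'topz',np.percentile(hi,90),'mean',top.mean(0),'rect',np.round(c,1),round(w,1),round(h,1),round(a,1))
E
python3 - <<'E'
import cv2
p=cv2.imread('pics/top1.png'); cv2.imwrite('pics/top1z.png',cv2.resize(p[110:270,190:470],None,fx=2.8,fy=2.8,interpolation=cv2.INTER_CUBIC))
E
```

```text
bar0 0.65 [286.6 180.7] 398 topz 0.032570425511757345 mean [0.5768 0.1616 0.0304] rect [577.5 162.1] 90.7 36.3 10.1
bar0 0.59 [305.9 144.3] 383 topz 0.032783858935803455 mean [0.7027 0.1177 0.0305] rect [704.1 117.6] 35.9 91.2 88.8
bar0 0.58 [260.9 164.4] 418 topz 0.033225246536596025 mean [0.6287 0.2474 0.0306] rect [628.8 247.3] 36.6 88.7 77.3
bar0 0.58 [271.1 223.2] 417 topz 0.0332422669487153 mean [0.4577 0.1835 0.0307] rect [457.9 183.6] 89.7 36.3 10.6
handle 0.68 [377.9 192.7] 3287 topz 0.04595014915267924 mean [ 0.575  -0.1122  0.0443] rect [ 580.7 -113. ] 203.9 147.5 84.1
handle 0.63 [274.  223.4] 395 topz 0.03329028293694567 mean [0.4558 0.1831 0.0308] rect [456.5 183.2] 86.7 36.0 10.6
handle 0.27 [391.8 149.3] 194 topz 0.19045154564775463 mean [ 0.6639 -0.1206  0.1884] rect [ 664.  -120.5] 15.0 66.8 69.5
knob_grip 0.54 [391.4 148.7] 213 topz 0.19045182915709985 mean [ 0.665  -0.121   0.1885] rect [ 664.3 -120.7] 15.1 67.6 69.6
nozzle_top 0.67 [450.6 182. ] 75 topz 0.15741490690293652 mean [ 0.6091 -0.281   0.1554] rect [ 609.1 -281.4] 19.7 21.9 1.8
nozzle_top 0.49 [272.3 22
[... 267 characters left out ...]
3621155058 mean [ 0.5749 -0.1129  0.0445] rect [ 580.7 -112.9] 203.9 147.5 84.1
fixture 0.87 [382.  190.6] 9749 topz 0.14255655994842284 mean [ 0.6612 -0.1303  0.1492] rect [ 660.7 -143.9] 312.6 70.3 78.5
oil_bottle 0.75 [382.8 190.8] 9532 topz 0.14258936074693287 mean [ 0.6614 -0.1291  0.1491] rect [ 661.  -142.6] 309.8 70.3 78.5
oil_bottle 0.7 [238.8 249. ] 208 topz 0.09227254752226714 mean [0.3801 0.2635 0.0942] rect [380.3 264.4] 18.6 19.2 75.7
tape_roll 0.56 [210.1 242.1] 364 topz 0.024460931286875758 mean [0.3623 0.3433 0.0222] rect [362.2 344. ] 67.2 67.5 72.3
tape_roll 0.3 [377.9 193.6] 3266 topz 0.04594851821263481 mean [ 0.5747 -0.1119  0.0443] rect [ 580.4 -113. ] 204.0 146.9 84.1
```

View pics/top1z.png

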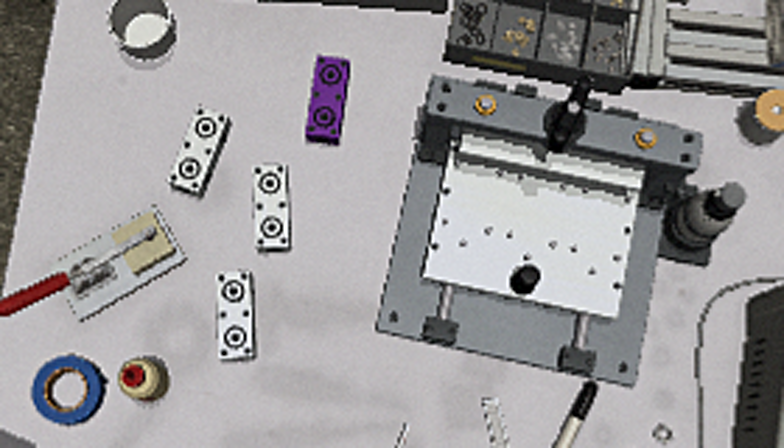

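```bash
python3 - <<'E'
from h import *
np.set_printoptions(precision=4,suppress=True)
z=np.load('pics/top1.npz'); d=z['d']
m=np.zeros(d.shape,bool); m[130:255,315:435]=1
v,u=np.nonzero(m&(d>0)); P=world('top',np.c_[u,v],d[v,u])
P=P[(np.abs(P[:,0]-.58)<.22)&(np.abs(P[:,1]+.115)<.2)]
def rect(lo,hi,sel=None):
    Q=P[(P[:,2]>lo)&(P[:,2]<hi)]
    if sel is not None: Q=Q[sel(Q)]
    # largest cluster
    g=np.zeros((500,500),np.uint8); ix=((Q[:,0]-.33)*1000).astype(int); iy=((Q[:,1]+.365)*1000).astype(int)
    ok=(ix>=0)&(ix<500)&(iy>=0)&(iy<500); g[ix[ok],iy[ok]]=1; g=cv2.dilate(g,np.ones((7,7)))
    n,l,s,c=cv2.connectedComponentsWithStats(g); k=1+np.argmax(s[1:,4]); Q=Q[ok]; Q=Q[l[ix[ok],iy[ok]]==k]
    return len(Q),Q.mean(0),cv2.minAreaRect((Q[:,:2]*1000).astype(np.float32))
print('carr',rect(.036,.050)); print('bridge',rect(.137,.147)); print('base',rect(.006,.018)); print('handle',rect(.07,.1)); print('knob',rect(.178,.2))
E
```

```text
carr (3182, array([ 0.5759, -0.1121,  0.0428]), ((584.3505249023438, -99.51272583007812), (231.9126739501953, 152.234375), 84.17937469482422))
bridge (543, array([ 0.6721, -0.0475,  0.1424]), ((673.1485595703125, -49.25396728515625), (120.50975799560547, 39.262351989746094), 83.2236099243164))
base (2861, array([ 0.5185, -0.1084,  0.0126]), ((573.9452514648438, -115.25675964355469), (322.020263671875, 290.44281005859375), 75.86016082763672))
handle (642, array([ 0.6432, -0.1195,  0.0925]), ((644.4931640625, -119.22805786132812), (184.865234375, 27.25120735168457), 84.43357849121094))
knob (160, array([ 0.6637, -0.1203,  0.1878]), ((665.5897827148438, -121.15544128417969), (15.0641508102417, 70.8246078491211), 69.66011810302734))
```

```bash
python3 - <<'E'
from h import *
np.set_printoptions(precision=4,suppress=True)
z=np.load('pics/top1.npz'); d=z['d']
m=np.zeros(d.shape,bool); m[130:262,315:450]=1
v,u=np.nonzero(m&(d>0)); P=world('top',np.c_[u,v],d[v,u])
for yaw in (-5,-5.4,-5.8,-6.2,-6.6):
    a=np.deg2rad(yaw); c,s=np.cos(a),np.sin(a); o=np.array([.590,-.113])
    L=(P[:,:2]-o)@np.array([[c,-s],[s,c]]); Z=P[:,2]
    B=L[(Z>.007)&(Z<.018)&(np.abs(L[:,0])<.16)&(np.abs(L[:,1])<.16)]
    # front edge per y bins, left edge per x bins
    fe=[(y,B[np.abs(B[:,1]-y)<.008][:,0].min()) for y in np.arange(-.12,.13,.02)]
    le=[(x,B[np.abs(B[:,0]-x)<.008][:,1].max()) for x in np.arange(-.13,.05,.02)]
    C=L[(Z>.038)&(Z<.048)&(np.abs(L[:,0])<.16)&(np.abs(L[:,1])<.12)]
    cf=[(y,C[np.abs(C[:,1]-y)<.008][:,0].min()) for y in np.arange(-.09,.1,.02)]
    f=lambda A:np.round(np.r_[np.polyfit(*np.array(A).T,1)[0],np.median(np.array(A)[:,1])],4)
    cl=[(x,C[np.abs(C[:,0]-x)<.008][:,1].max()) for x in np.arange(-.06,.05,.02)]
    cr=[(x,C[np.abs(C[:,0]-x)<.008][:,1].min()) for x in np.arange(-.06,.05,.02)]
    print(yaw,'front',f(fe),'left',f(le),'carfront',f(cf),'cl',f(cl),'cr',f(cr))
H=P[(Z>.082)&(Z<.1)&(L[:,0]<-.03)&(np.abs(L[:,1])<.05)]; print('handle',len(H),H.mean(0),cv2.minAreaRect((H[:,:2]*1000).astype(np.float32)))
N=P[(Z>.148)&(Z<.162)&(L[:,1]<-.14)]; print(len(N),cv2.minAreaRect((N[:,:2]*1000).astype(np.float32)))
E
```

```text
-5 front [ 0.0526 -0.1425] left [-0.0136  0.1369] carfront [ 0.0119 -0.0825] cl [-0.0127  0.1006] cr [-0.0068 -0.1023]
-5.4 front [ 0.0466 -0.1429] left [-0.0034  0.1366] carfront [ 0.0054 -0.0826] cl [-0.0053  0.1005] cr [ 0.0005 -0.1026]
-5.8 front [ 0.0398 -0.143 ] left [-0.0157  0.1364] carfront [-0.0014 -0.0826] cl [0.002  0.1005] cr [ 0.0068 -0.1024]
-6.2 front [ 0.0184 -0.1434] left [-0.0085  0.1359] carfront [-0.0083 -0.0826] cl [0.0093 0.1004] cr [ 0.0141 -0.1023]
-6.6 front [ 0.011  -0.1437] left [-0.0011  0.1357] carfront [-0.015  -0.0826] cl [0.0166 0.1003] cr [ 0.0212 -0.1023]
handle 54 [ 0.5229 -0.107   0.0921] ((523.6502075195312, -107.40986633300781), (22.363502502441406, 19.89933967590332), 1.1119027137756348)
29 ((607.9711303710938, -271.45733642578125), (19.13201141357422, 9.676000595092773), 8.491527557373047)
```

Three bars are present, all seals up, and the fixture yaw is about -5.7°. The carriage is about 53 mm in from its loading stop. I'll go above the handle first.

```bash
python3 -m crank '[{"tx":10,"ty":-40,"tz":20,"spin":0.05},{"tx":30,"ty":-80,"tz":40,"spin":0.1},{"tx":50,"ty":-120,"tz":50,"spin":0.15},{"tx":70,"ty":-160,"tz":50,"spin":0.2},{"tx":85,"ty":-200,"tz":50,"spin":0.25},{"tx":100,"ty":-240,"tz":50,"spin":0.3},{"tx":115,"ty":-280,"tz":50,"spin":0.332},{"tx":130,"ty":-320,"tz":50,"spin":0.332},{"tx":145,"ty":-360,"tz":50,"spin":0.332},{"tx":160,"ty":-400,"tz":50,"spin":0.332}]' 60 20
```

```text
clock: 1.55
tool_pos: [0.4213, 0.1662, 0.2637]
tool_rot: [0.155, 3.137, 0.001]
ft_force: [0.8, -0.4, 0.3]
width: 0.64
```

```bash
python3 -m crank '[{"tx":15,"ty":-40},{"tx":30,"ty":-80},{"tx":45,"ty":-120},{"tx":60,"ty":-160},{"tx":75,"ty":-200},{"tx":90,"ty":-240},{"tx":101,"ty":-273},{"tx":101,"ty":-273,"tz":-40},{"tx":101,"ty":-273,"tz":-80},{"tx":101,"ty":-273,"tz":-80}]' 60 20
python3 - <<'E'
from h import *
p,d=snap('side','side1'); p,d=snap('top','top2')
s=manip.state(); print(s['tool_pos'])
for dz in (0,-.09): print(proj('side',[s['tool_pos']+[0,0,dz]]))
for n,r in(('side',(180,340,260,460)),('top',(110,270,300,470))):
    q=cv2.imread(f'pics/{n}{1 if n=="side" else 2}.png')[r[0]:r[1],r[2]:r[3]]; cv2.imwrite(f'pics/{n}1c.png',cv2.resize(q,None,fx=3.5,fy=3.5,interpolation=cv2.INTER_CUBIC))
E
```

```text
[0.42254112 0.1631721  0.26377989]
[[252.21045625 145.01029188]]
[[255.66646566 174.9345956 ]]invalid input
```

View pics/side1c.png

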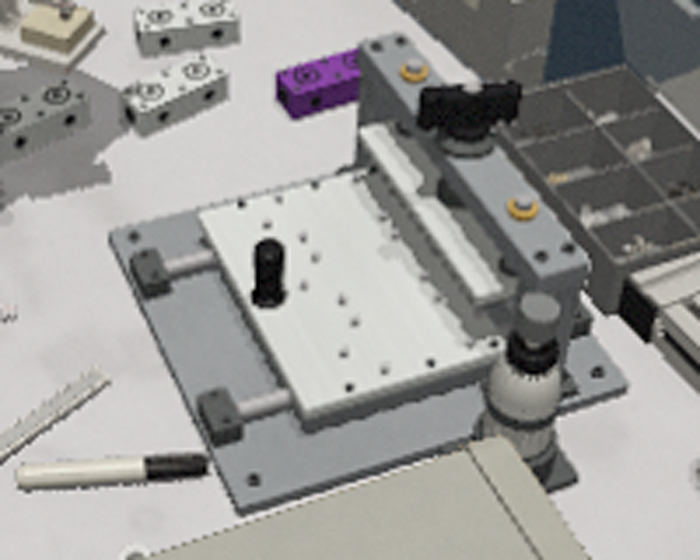

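View pics/top1c.png

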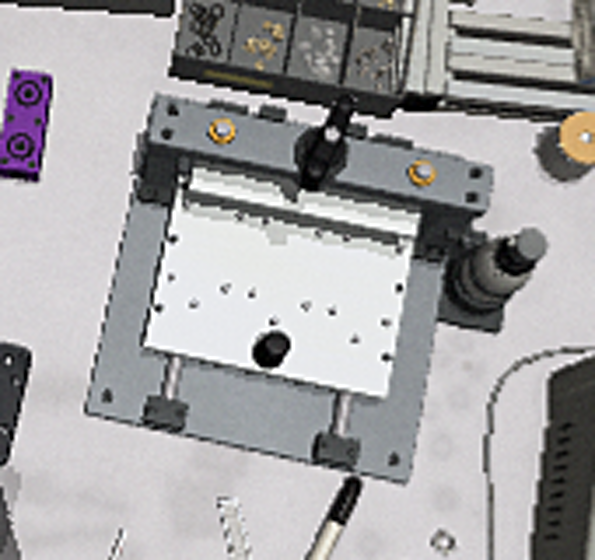

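The call was refused, probably because keys were missing. I'll give all four in every row.

```bash
python3 -m crank '[{"tx":15,"ty":-40,"tz":0,"spin":0},{"tx":30,"ty":-80,"tz":0,"spin":0},{"tx":45,"ty":-120,"tz":0,"spin":0},{"tx":60,"ty":-160,"tz":0,"spin":0},{"tx":75,"ty":-200,"tz":0,"spin":0},{"tx":90,"ty":-240,"tz":0,"spin":0},{"tx":101,"ty":-270,"tz":0,"spin":0},{"tx":101,"ty":-270,"tz":-40,"spin":0},{"tx":101,"ty":-270,"tz":-80,"spin":0},{"tx":101,"ty":-270,"tz":-80,"spin":0}]' 60 20
python3 - <<'E'
from h import *
p,d=snap('side','side2'); p,d=snap('top','top3')
q=p[110:270,300:470]; cv2.imwrite('pics/top3c.png',cv2.resize(q,None,fx=3.5,fy=3.5)[:,:,::-1])
p=cv2.imread('pics/side2.png'); cv2.imwrite('pics/side2c.png',cv2.resize(p[120:340,230:450],None,fx=2.5,fy=2.5))
E
```

```text
clock: 2.65
tool_pos: [0.5213, -0.1061, 0.18]
tool_rot: [-0.165, -3.131, 0.001]
ft_force: [0.3, 0.3, -0.0]
width: 0.635
```

View pics/side2c.png

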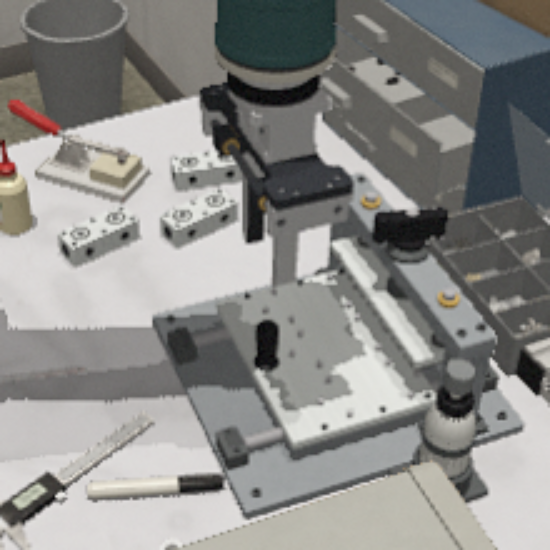

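View pics/top3c.png

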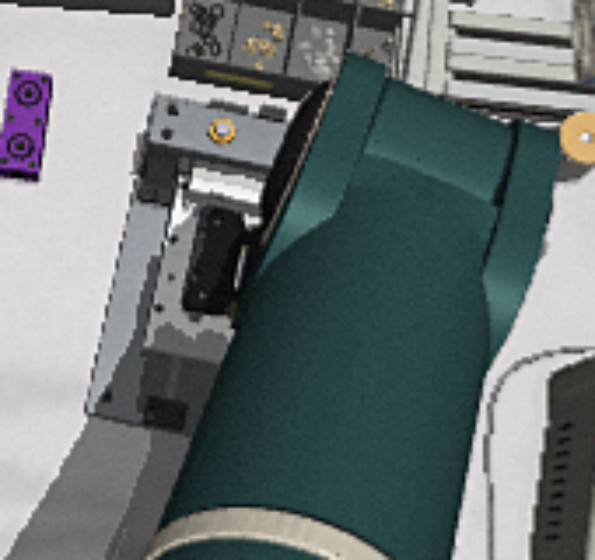

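```bash
python3 -m crank '[{"tx":2,"ty":-1,"tz":-40,"spin":0},{"tx":2,"ty":-1,"tz":-75,"spin":0},{"tx":2,"ty":-1,"tz":-100,"spin":0},{"tx":2,"ty":-1,"tz":-110,"spin":0},{"tx":2,"ty":-1,"tz":-110,"spin":0}]' 60 20 && python3 -m crank '[{"tx":0,"ty":0,"tz":0,"spin":0},{"tx":0,"ty":0,"tz":0,"spin":0},{"tx":0,"ty":0,"tz":0,"spin":0},{"tx":0,"ty":0,"tz":0,"spin":0},{"tx":0,"ty":0,"tz":0,"spin":0},{"tx":0,"ty":0,"tz":0,"spin":0}]' 0 20
```

```text
clock: 3.25
tool_pos: [0.5264, -0.1074, 0.0754]
tool_rot: [0.164, 3.136, -0.0]
ft_force: [-0.0, -0.4, 0.9]
width: 0.641
clock: 3.85
tool_pos: [0.5267, -0.1059, 0.0757]
tool_rot: [0.163, 3.136, 0.002]
ft_force: [-0.1, 9.3, 6.1]
width: 0.229
```

```bash
python3 -m crank '[{"tx":-10,"ty":2,"tz":0,"spin":0},{"tx":-20,"ty":3,"tz":0,"spin":0},{"tx":-30,"ty":4,"tz":0,"spin":0},{"tx":-40,"ty":5,"tz":0,"spin":0},{"tx":-46,"ty":5.5,"tz":0,"spin":0},{"tx":-50,"ty":6,"tz":0,"spin":0},{"tx":-50,"ty":6,"tz":0,"spin":0}]' 0 20
python3 -m crank '[{"tx":-4,"ty":0.4,"tz":0,"spin":0},{"tx":-7,"ty":0.7,"tz":0,"spin":0},{"tx":-7,"ty":0.7,"tz":0,"spin":0},{"tx":-7,"ty":0.7,"tz":0,"spin":0}]' 0 20
```

```text
clock: 4.55
tool_pos: [0.4761, -0.1008, 0.0758]
tool_rot: [0.164, 3.137, 0.001]
ft_force: [-2.7, -7.5, -1.0]
width: 0.229
clock: 4.95
tool_pos: [0.4687, -0.1001, 0.0758]
tool_rot: [-0.164, -3.137, -0.001]
ft_force: [-2.5, -2.4, 1.5]
width: 0.231
```

```bash
for i in 1; do python3 -m crank '[{"tx":-4,"ty":0.4,"tz":0,"spin":0},{"tx":-4,"ty":0.4,"tz":0,"spin":0},{"tx":-4,"ty":0.4,"tz":0,"spin":0}]' 0 20; done
python3 -m crank '[{"tx":-4,"ty":0.4,"tz":0,"spin":0},{"tx":-4,"ty":0.4,"tz":0,"spin":0},{"tx":-4,"ty":0.4,"tz":0,"spin":0}]' 0 20
```

```text
clock: 5.25
tool_pos: [0.4644, -0.0997, 0.0758]
tool_rot: [-0.164, -3.137, -0.001]
ft_force: [-1.9, -1.9, 1.2]
width: 0.229
clock: 5.55
tool_pos: [0.46, -0.0992, 0.0758]
tool_rot: [-0.164, -3.136, -0.002]
ft_force: [-1.0, -1.8, 1.6]
width: 0.232
```

```bash
python3 - <<'E'
from h import *
p,d=snap('side','side3')
cv2.imwrite('pics/side3c.png',cv2.resize(p[120:340,200:450],None,fx=2.6,fy=2.6)[:,:,::-1])
E
```

```text
(no output)
```

View pics/side3c.png

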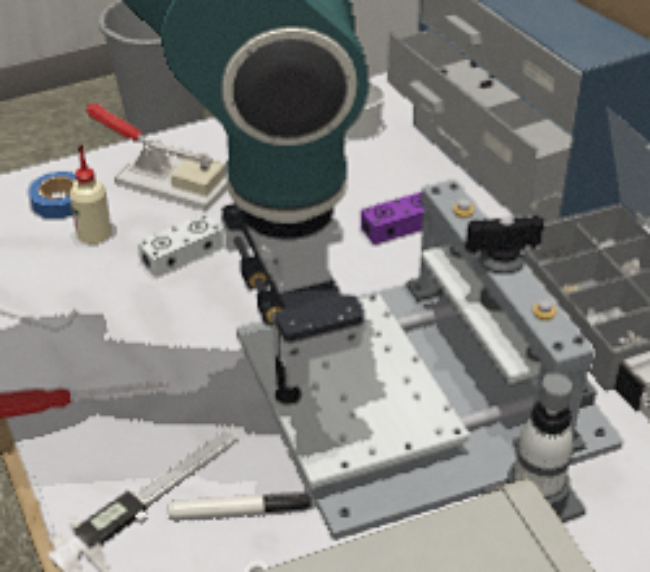

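The carriage has followed and its front edge is near the front of the base. I'll keep pulling until I feel the stop.

```bash
python3 -m crank '[{"tx":-4,"ty":0.4,"tz":0,"spin":0},{"tx":-4,"ty":0.4,"tz":0,"spin":0},{"tx":-4,"ty":0.4,"tz":0,"spin":0}]' 0 20
python3 -m crank '[{"tx":-4,"ty":0.4,"tz":0,"spin":0},{"tx":-4,"ty":0.4,"tz":0,"spin":0},{"tx":-4,"ty":0.4,"tz":0,"spin":0}]' 0 20
python3 -m crank '[{"tx":-4,"ty":0.4,"tz":0,"spin":0},{"tx":-4,"ty":0.4,"tz":0,"spin":0},{"tx":-4,"ty":0.4,"tz":0,"spin":0}]' 0 20
```

```text
clock: 5.9
tool_pos: [0.457, -0.0989, 0.0759]
tool_rot: [0.164, 3.136, 0.001]
ft_force: [7.7, -1.7, -7.9]
width: 0.231
clock: 6.2
tool_pos: [0.4555, -0.0988, 0.0764]
tool_rot: [0.163, 3.131, -0.001]
ft_force: [17.3, -3.1, -15.6]
width: 0.231
clock: 6.5
tool_pos: [0.4542, -0.0987, 0.0769]
tool_rot: [0.162, 3.125, -0.003]
ft_force: [19.2, -4.1, -20.1]
width: 0.229
```

The stop is reached. Release, rise, and clear the view toward the left.

```bash
python3 -m crank '[{"tx":3,"ty":0,"tz":0,"spin":0},{"tx":3,"ty":0,"tz":0,"spin":0}]' 0 20; python3 -m crank '[{"tx":0,"ty":0,"tz":0,"spin":0},{"tx":0,"ty":0,"tz":0,"spin":0},{"tx":0,"ty":0,"tz":0,"spin":0},{"tx":0,"ty":0,"tz":40,"spin":0},{"tx":0,"ty":0,"tz":80,"spin":0},{"tx":0,"ty":30,"tz":110,"spin":0},{"tx":0,"ty":75,"tz":120,"spin":0},{"tx":0,"ty":120,"tz":120,"spin":0},{"tx":0,"ty":165,"tz":120,"spin":0},{"tx":0,"ty":210,"tz":120,"spin":0}]' 70 20;  python3 -m crank '[{"tx":0,"ty":40,"tz":0,"spin":0.1},{"tx":0,"ty":80,"tz":0,"spin":0.25},{"tx":0,"ty":120,"tz":0,"spin":0.28},{"tx":0,"ty":160,"tz":0,"spin":0.28},{"tx":0,"ty":200,"tz":0,"spin":0.28},{"tx":0,"ty":230,"tz":0,"spin":0.28}]' 70 30
python3 - <<'E'
from h import *
np.set_printoptions(precision=4,suppress=True)
p,d=snap('top','top4')
cv2.imwrite('pics/top4c.png',cv2.resize(p[120:270,230:470],None,fx=3.2,fy=3.2,interpolation=cv2.INTER_CUBIC)[:,:,::-1])
for r in manip.silhouettes('top','bar0')[:5]:
    m=r['region']; v,u=np.nonzero(m&(d>0)); P=world('top',np.c_[u,v],d[v,u])
    hi=P[:,2]; top=P[hi>np.percentile(hi,90)-0.006]
    c,(w,h),a=cv2.minAreaRect((top[:,:2]*1000).astype(np.float32))
    print(round(r['confidence'],2),np.round(r['uv'],1),len(u),'topz',np.percentile(hi,90),'mean',top.mean(0),'rect',np.round(c,1),round(w,1),round(h,1),round(a,1))
m=np.zeros(d.shape,bool); m[130:262,315:450]=1
v,u=np.nonzero(m&(d>0)); P=world('top',np.c_[u,v],d[v,u])
for yaw in (-5.3,-5.7,-6.1):
    a=np.deg2rad(yaw); c,s=np.cos(a),np.sin(a); o=np.array([.590,-.113])
    L=(P[:,:2]-o)@np.array([[c,-s],[s,c]]); Z=P[:,2]
    C=L[(Z>.036)&(Z<.048)&(np.abs(L[:,0])<.16)&(np.abs(L[:,1])<.12)]
    f=lambda A:np.round(np.r_[np.polyfit(*np.array(A).T,1)[0],np.median(np.array(A)[:,1])],4)
    cf=[(y,C[np.abs(C[:,1]-y)<.008][:,0].min()) for y in np.arange(-.09,.1,.02)]
    cb=[(y,C[np.abs(C[:,1]-y)<.008][:,0].max()) for y in np.arange(-.09,.1,.02)]
    cl=[(x,C[np.abs(C[:,0]-x)<.008][:,1].max()) for x in np.arange(-.12,-.01,.02)]
    cr=[(x,C[np.abs(C[:,0]-x)<.008][:,1].min()) for x in np.arange(-.12,-.01,.02)]
    print(yaw,'carfront',f(cf),'back',f(cb),'cl',f(cl),'cr',f(cr))
H=P[(Z>.082)&(Z<.1)&(L[:,0]<-.03)&(np.abs(L[:,1])<.05)]; print('handle',len(H),H.mean(0),cv2.minAreaRect((H[:,:2]*1000).astype(np.float32)))
E
```

```text
clock: 6.7
tool_pos: [0.4574, -0.0989, 0.0768]
tool_rot: [0.162, 3.125, -0.003]
ft_force: [1.2, -4.0, -5.0]
width: 0.23
clock: 7.7
tool_pos: [0.4569, 0.1131, 0.1972]
tool_rot: [0.162, 3.124, -0.002]
ft_force: [1.5, 0.0, -0.1]
width: 0.748
clock: 8.3
tool_pos: [0.4562, 0.3457, 0.1971]
tool_rot: [-0.278, 3.116, 0.001]
ft_force: [-0.1, -0.4, 0.4]
width: 0.745
0.96 [281.6 185. ] 428 topz 0.0327499474190706 mean [0.576  0.1616 0.0305] rect [577.5 161.8] 90.7 36.1 10.7
0.66 [272.  222.2] 423 topz 0.03327240534128618 mean [0.4589 0.1837 0.0308] rect [458.3 183.6] 89.7 35.9 10.4
0.59 [259.  163.1] 417 topz 0.032606933562855024 mean [0.6294 0.2471 0.0302] rect [629.5 247.7] 36.6 91.2 77.4
0.57 [304.9 145.5] 337 topz 0.03280288290958487 mean [0.701  0.118  0.0305] rect [703.5 117.1] 35.9 89.4 87.8
-5.3 carfront [ 0.0067 -0.1491] back [-0.2872  0.0718] cl [-0.0052  0.101 ] cr [-0.0108 -0.102 ]
-5.7 carfront [-0.0002 -0.1491] back [-0.2916  0.0718] cl [0.0017 0.1005] cr [ 0.0005 -0.1025]
-6.1 carfront [-0.0072 -0.149 ] back [-0.2984  0.0718] cl [0.0086 0.1   ] cr [ 0.0065 -0.103 ]
handle 56 [ 0.4568 -0.1001  0.0918] ((457.0351867675781, -99.94523620605469), (19.196008682250977, 19.615768432617188), 6.0250372886657715)
```

View pics/top4c.png

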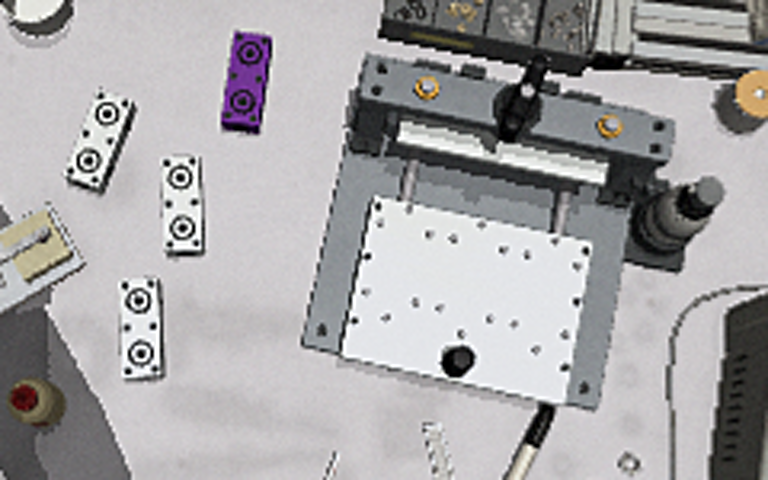

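```bash
cat > nest.py <<'E'
from h import *
np.set_printoptions(precision=4,suppress=True)
def pins(o,yaw,r=.004,x0=-.06):
    L=[]
    for y in(.068,0,-.068):
        L+= [(x0+sx*.032,y+sy*(.020+r)) for sx in(-1,1) for sy in(-1,1)]+[(x0+sx*(.048+r),y) for sx in(-1,1)]
    L=np.array(L); c,s=np.cos(yaw),np.sin(yaw)
    W=L@np.array([[c,s],[-s,c]])+o
    return np.c_[W,np.full(len(W),.048)]
if __name__=='__main__':
    z=np.load('pics/top4.npz'); p=z['p']
    uv=proj('top',pins(np.array([.589,-.1138]),np.deg2rad(-5.7)))
    S=8; q=cv2.resize(p[175:250,335:418],None,fx=S,fy=S,interpolation=cv2.INTER_CUBIC)[:,:,::-1].copy()
    for a in uv: cv2.circle(q,tuple(np.round((a+.5-[335,175])*S).astype(int)),4,(0,0,255),1)
    cv2.imwrite('pics/nest4.png',q)
E
python3 nest.py
```

```text
(no output)
```

View pics/nest4.png

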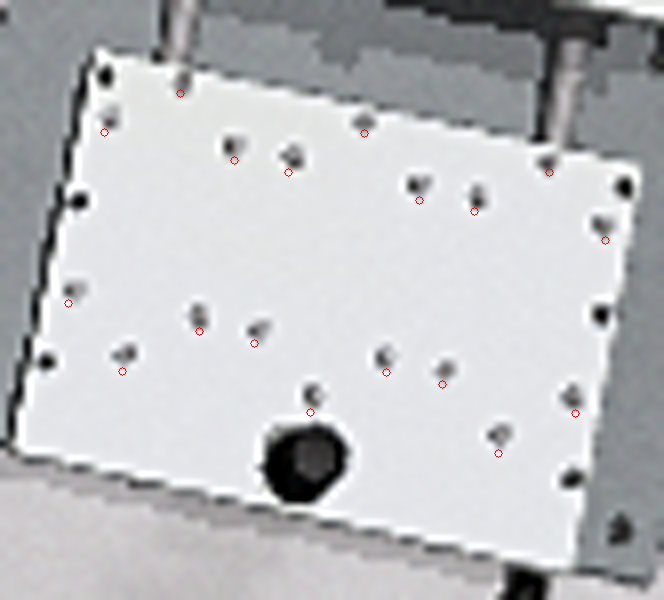

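```bash
python3 - <<'E'
from nest import *
from scipy.optimize import least_squares
z=np.load('pics/top4.npz'); g=cv2.cvtColor(z['p'],cv2.COLOR_RGB2GRAY).astype(float)
S=8; 
obs=[]
init=proj('top',pins(np.array([.5932,-.1138]),np.deg2rad(-5.7),.003))
for a in init:
    x,y=np.round(a).astype(int); w=g[y-3:y+4,x-3:x+4]; k=np.clip(np.percentile(w,75)-15-w,0,None); yy,xx=np.mgrid[y-3:y+4,x-3:x+4]
    obs.append(((k*xx).sum()/k.sum(),(k*yy).sum()/k.sum()))
obs=np.array(obs); print(np.round(obs-init,1).T)
def res(t): 
    P=pins(t[:2],t[2],t[3]); P[:,2]=.0455; return (proj('top',P)-obs).ravel()
s=least_squares(res,[.593,-.1138,-.1,.003],loss='soft_l1',f_scale=.3); print(s.x,np.rad2deg(s.x[2]),np.abs(s.fun).max(), np.round(s.fun.reshape(-1,2).T,1))
o,yw=s.x[:2],s.x[2]; c,sn=np.cos(yw),np.sin(yw)
for y in(.068,0,-.068): print('nest',y,o+np.array([-.06*c-y*sn,-.06*sn+y*c]))
print('knob',o+.075*np.array([c,sn]))
E
```

```text
[[ 0.2 -2.  -0.  -0.7  0.3  0.3 -0.1  0.   0.   0.2  0.1  0.3  0.2  0.
   0.3  0.1 -0.   0.2]
 [-0.2 -1.  -0.2 -0.9 -0.3 -1.8 -0.1 -0.2 -0.3 -0.3 -0.1 -1.8 -0.1 -0.3
   0.2 -0.3 -0.5 -1.8]]
[ 0.5948 -0.1145 -0.1046  0.0037] -5.993601811939593 1.8713557162739107 [[ 0.2  1.9  0.4  0.7 -0.2 -0.   0.4 -0.2  0.3 -0.3 -0.2 -0.1 -0.  -0.3
  -0.1 -0.2 -0.1 -0. ]
 [-0.2  0.4 -0.2  0.4 -0.1  1.2 -0.2 -0.3  0.  -0.1 -0.1  1.3 -0.1 -0.1
  -0.4 -0.1  0.4  1.3]]
nest 0.068 [ 0.5423 -0.0406]
nest 0 [ 0.5352 -0.1083]
nest -0.068 [ 0.5281 -0.1759]
knob [ 0.6694 -0.1224]
```

```bash
cat > n2.py <<'E'
from nest import *
p,d=snap('side','side4')
uv=proj('side',pins(np.array([.592,-.1138]),np.deg2rad(-5.7),.003))
S=6; x0,y0=275,215; q=cv2.resize(p[y0:y0+95,x0:x0+130],None,fx=S,fy=S,interpolation=cv2.INTER_CUBIC)[:,:,::-1].copy()
for a in uv: cv2.circle(q,tuple(np.round((a+.5-[x0,y0])*S).astype(int)),3,(0,0,255),1)
cv2.imwrite('pics/nest4s.png',q)
E
python3 n2.py
```

```text
(no output)
```

View pics/nest4s.png

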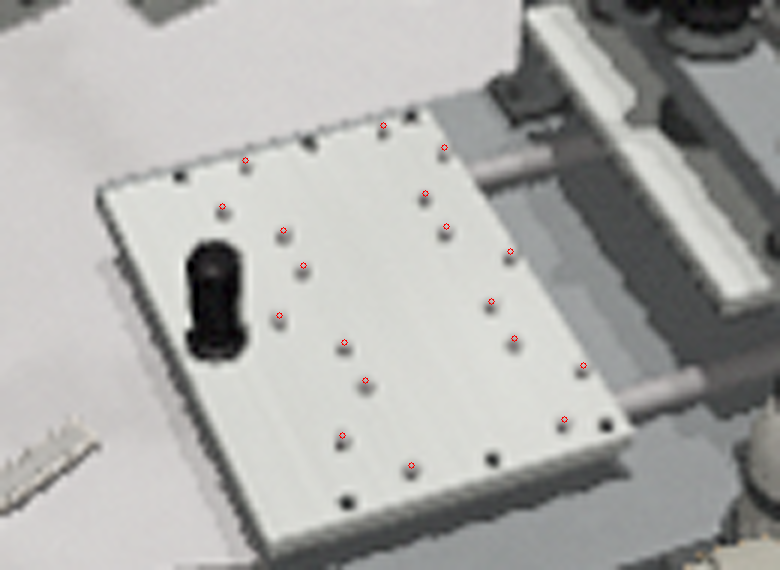

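The side-view overlay of the pin model with origin (0.592, -0.1138) and yaw -5.7° matches every pin. The nests are therefore at (.539,-.040), (.532,-.108) and (.5255,-.1755). Bar at (458,184) next.

```bash
python3 -m crank '[{"tx":2,"ty":-40,"tz":0,"spin":0},{"tx":2,"ty":-80,"tz":0,"spin":0},{"tx":2,"ty":-120,"tz":0,"spin":0},{"tx":2,"ty":-162,"tz":0,"spin":0},{"tx":2,"ty":-162,"tz":-40,"spin":0},{"tx":2,"ty":-162,"tz":-80,"spin":0},{"tx":2,"ty":-162,"tz":-120,"spin":0},{"tx":2,"ty":-162,"tz":-140,"spin":0},{"tx":2,"ty":-162,"tz":-140,"spin":0}]' 70 40
python3 - <<'E'
from h import *
p,d=snap('side','side5')
cv2.imwrite('pics/side5c.png',cv2.resize(p[120:300,190:400],None,fx=3,fy=3)[:,:,::-1])
E
```

```text
clock: 9.35
tool_pos: [0.4566, 0.181, 0.0547]
tool_rot: [-0.279, 3.121, -0.003]
ft_force: [0.4, 0.3, 0.2]
width: 0.743
```

View pics/side5c.png

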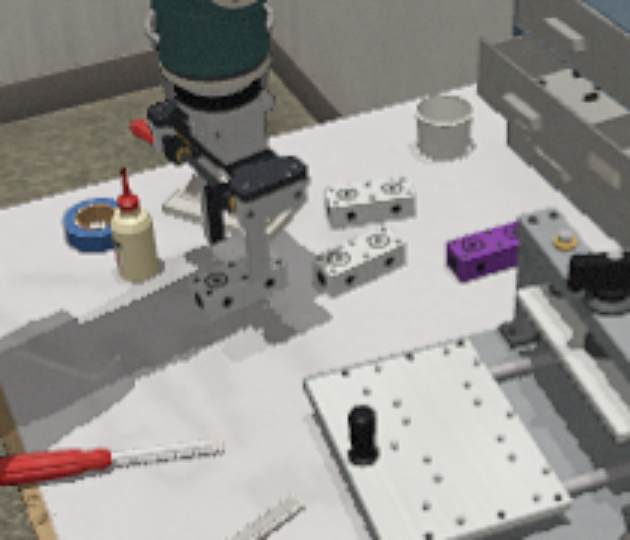

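```bash
python3 -m crank '[{"tx":1.5,"ty":2,"tz":-20,"spin":0},{"tx":1.5,"ty":2,"tz":-34,"spin":0},{"tx":1.5,"ty":2,"tz":-38,"spin":0},{"tx":1.5,"ty":2,"tz":-38,"spin":0}]' 70 40; python3 -m crank '[{"tx":0,"ty":0,"tz":0,"spin":0},{"tx":0,"ty":0,"tz":0,"spin":0},{"tx":0,"ty":0,"tz":0,"spin":0},{"tx":0,"ty":0,"tz":0,"spin":0},{"tx":0,"ty":0,"tz":0,"spin":0},{"tx":0,"ty":0,"tz":0,"spin":0}]' 20 40;  python3 -m crank '[{"tx":0,"ty":0,"tz":30,"spin":0},{"tx":0,"ty":0,"tz":70,"spin":0},{"tx":0,"ty":0,"tz":110,"spin":0},{"tx":0,"ty":0,"tz":110,"spin":0}]' 20 40
```

```text
clock: 9.8
tool_pos: [0.4596, 0.1835, 0.0193]
tool_rot: [-0.278, 3.118, -0.001]
ft_force: [-0.1, 0.1, 0.8]
width: 0.746
clock: 10.4
tool_pos: [0.4597, 0.184, 0.0196]
tool_rot: [-0.278, 3.117, 0.0]
ft_force: [-0.7, 3.2, 7.1]
width: 0.383
clock: 10.8
tool_pos: [0.4617, 0.1848, 0.1338]
tool_rot: [-0.278, 3.112, 0.004]
ft_force: [2.2, 0.7, -3.0]
width: 0.38
```

```bash
python3 -m crank '[{"tx":6,"ty":-35,"tz":20,"spin":-0.05},{"tx":13,"ty":-70,"tz":30,"spin":-0.1},{"tx":20,"ty":-105,"tz":30,"spin":-0.15},{"tx":26,"ty":-140,"tz":30,"spin":-0.2},{"tx":33,"ty":-175,"tz":30,"spin":-0.25},{"tx":39,"ty":-215,"tz":30,"spin":-0.278},{"tx":46,"ty":-255,"tz":30,"spin":-0.278},{"tx":52,"ty":-290,"tz":30,"spin":-0.278},{"tx":59,"ty":-325,"tz":30,"spin":-0.278},{"tx":65,"ty":-360,"tz":30,"spin":-0.278}]' 20 40; python3 -m crank '[{"tx":0,"ty":0,"tz":0,"spin":0},{"tx":0,"ty":0,"tz":0,"spin":0}]' 20 40
```

```text
clock: 11.8
tool_pos: [0.5263, -0.1766, 0.1625]
tool_rot: [0.156, 3.121, 0.0]
ft_force: [0.5, 0.0, -3.1]
width: 0.382
clock: 12.0
tool_pos: [0.5254, -0.1772, 0.1611]
tool_rot: [0.159, 3.123, -0.0]
ft_force: [-0.4, 0.4, -3.6]
width: 0.378
```

```bash
python3 -m crank '[{"tx":1.5,"ty":1.5,"tz":-30,"spin":0},{"tx":1.5,"ty":1.5,"tz":-60,"spin":0},{"tx":1.5,"ty":1.5,"tz":-80,"spin":0},{"tx":1.5,"ty":1.5,"tz":-87,"spin":0},{"tx":1.5,"ty":1.5,"tz":-87,"spin":0}]' 20 40
cat > look.py <<'E'
import sys
from h import *
n=sys.argv[1]; cam=sys.argv[2]; x0,x1,y0,y1=map(int,sys.argv[3:7]); S=float(sys.argv[7])
p,d=snap(cam,n); cv2.imwrite(f'pics/{n}c.png',cv2.resize(p[y0:y1,x0:x1],None,fx=S,fy=S,interpolation=cv2.INTER_CUBIC)[:,:,::-1])
E
python3 look.py side6 side 270 410 190 330 4.2
```

```text
clock: 12.5
tool_pos: [0.5264, -0.1748, 0.0734]
tool_rot: [0.158, 3.125, 0.001]
ft_force: [-1.0, -0.2, -1.5]
width: 0.377
```

View pics/side6c.png

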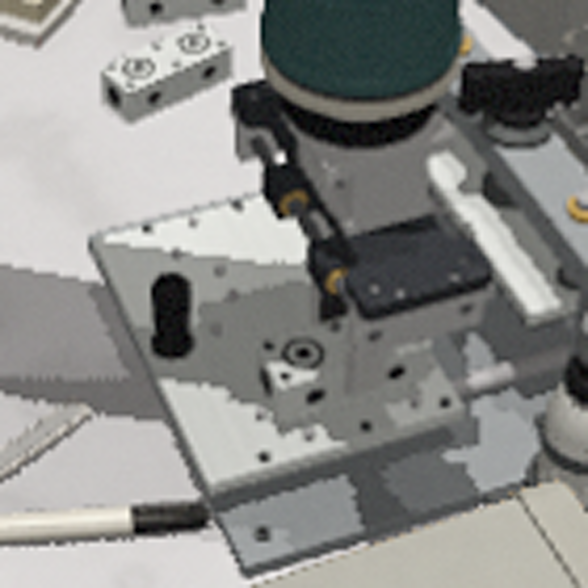

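The bar is held over the right nest, about 12 mm above the plate and in line with the pins. I'll lower it.

```bash
python3 -m crank '[{"tx":0.7,"ty":-0.8,"tz":-4,"spin":0},{"tx":0.7,"ty":-0.8,"tz":-8,"spin":0},{"tx":0.7,"ty":-0.8,"tz":-11,"spin":0},{"tx":0.7,"ty":-0.8,"tz":-11,"spin":0}]' 20 40
```

```text
clock: 12.95
tool_pos: [0.5276, -0.176, 0.0631]
tool_rot: [0.158, 3.124, 0.0]
ft_force: [-0.7, -0.7, -2.4]
width: 0.378
```

```bash
python3 -m crank '[{"tx":-0.4,"ty":0.2,"tz":-2,"spin":0},{"tx":-0.4,"ty":0.2,"tz":-3,"spin":0},{"tx":-0.4,"ty":0.2,"tz":-3,"spin":0}]' 20 40; python3 look.py side7 side 270 410 190 330 4.2
```

```text
clock: 13.25
tool_pos: [0.5289, -0.176, 0.0617]
tool_rot: [0.158, 3.12, -0.0]
ft_force: [0.2, 2.3, 18.0]
width: 0.383
```

View pics/side7c.png

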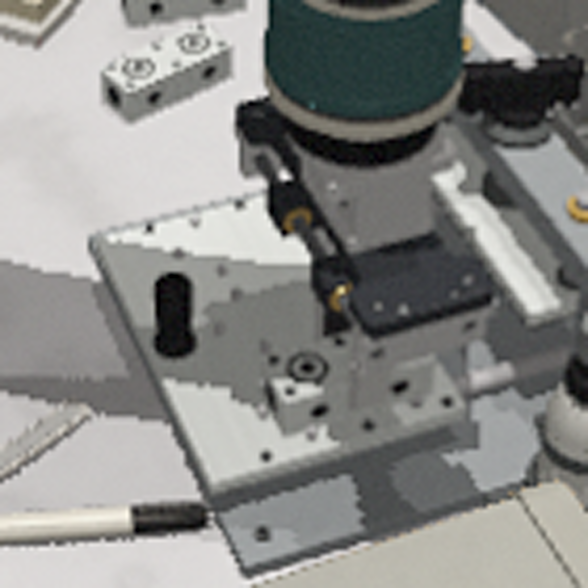

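It made contact at exactly the height of the plate. Release and rise.

```bash
python3 -m crank '[{"tx":0,"ty":0,"tz":1,"spin":0},{"tx":0,"ty":0,"tz":1,"spin":0},{"tx":0,"ty":0,"tz":1,"spin":0},{"tx":0,"ty":0,"tz":20,"spin":0},{"tx":0,"ty":0,"tz":60,"spin":0},{"tx":0,"ty":0,"tz":100,"spin":0},{"tx":0,"ty":45,"tz":110,"spin":0.05},{"tx":5,"ty":90,"tz":110,"spin":0.1},{"tx":10,"ty":135,"tz":110,"spin":0.15},{"tx":15,"ty":180,"tz":110,"spin":0.2}]' 50 40; python3 -m crank '[{"tx":0,"ty":45,"tz":0,"spin":0.05},{"tx":0,"ty":90,"tz":0,"spin":0.08},{"tx":0,"ty":135,"tz":0,"spin":0.08},{"tx":-30,"ty":180,"tz":0,"spin":0.08},{"tx":-60,"ty":225,"tz":0,"spin":0.08},{"tx":-80,"ty":270,"tz":0,"spin":0.08},{"tx":-80,"ty":300,"tz":0,"spin":0.08}]' 70 40
cat > bars.py <<'E'
import sys
from nest import *
n=sys.argv[1]
p,d=snap('top',n)
o=np.array([.592,-.1138]); a=np.deg2rad(-5.7); c,s=np.cos(a),np.sin(a)
for r in manip.silhouettes('top','bar0')[:6]:
    m=r['region']; v,u=np.nonzero(m&(d>0)); P=world('top',np.c_[u,v],d[v,u])
    hi=P[:,2]; top=P[(hi>np.percentile(hi,90)-0.006)]
    cc,(w,h),an=cv2.minAreaRect((top[:,:2]*1000).astype(np.float32))
    if w<h: w,h,an=h,w,an-90
    L=(np.array(cc)/1000-o)@np.array([[c,-s],[s,c]])
    col=p[m].mean(0)
    print(round(r['confidence'],2),np.round(r['uv'],1),'n',len(u),'topz %.4f'%np.percentile(hi,90),'rect',np.round(cc,1),round(w,1),round(h,1),'long axis',round((an+90)%180-90,1),'local mm',np.round(L*1000,1),'rgb',col.astype(int))
cv2.imwrite(f'pics/{n}c.png',cv2.resize(p[120:270,230:470],None,fx=3.2,fy=3.2,interpolation=cv2.INTER_CUBIC)[:,:,::-1])
E
python3 bars.py top5; python3 look.py side8 side 270 410 190 330 4.2
```

```text
clock: 14.3
tool_pos: [0.5437, 0.0058, 0.1718]
tool_rot: [-0.158, 3.12, 0.003]
ft_force: [0.8, 0.3, -0.2]
width: 0.532
clock: 15.0
tool_pos: [0.461, 0.3084, 0.1719]
tool_rot: [-0.286, 3.112, 0.005]
ft_force: [1.2, -1.0, -0.2]
width: 0.745
0.93 [304.3 144.7] n 383 topz 0.0331 rect [704.7 117.5] 90.2 35.8 long axis -0.8 local mm [ 89.2 241.3] rgb [ 88  46 112]
0.84 [398.7 210.6] n 478 topz 0.0752 rect [ 527.5 -177.3] 89.5 36.4 long axis -5.4 local mm [-57.9 -69.6] rgb [168 170 171]
0.78 [263.3 164.2] n 415 topz 0.0326 rect [629.7 247. ] 89.1 36.1 long axis -12.1 local mm [  1.7 362.8] rgb [159 161 159]
0.76 [288.3 180.4] n 391 topz 0.0330 rect [576.4 161.9] 88.8 36.0 long axis 10.2 local mm [-42.9 272.8] rgb [174 176 175]
```

View pics/top5c.png

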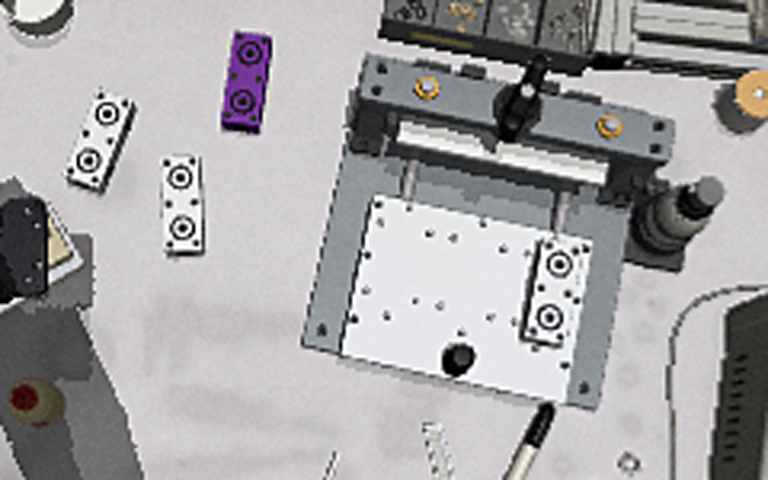

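View pics/side8c.png

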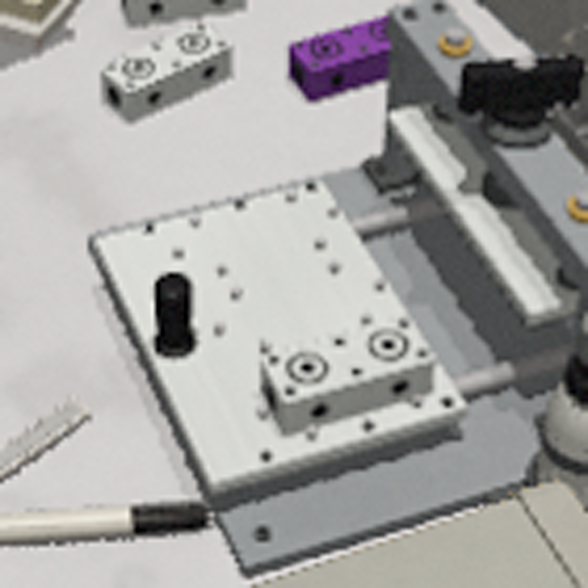

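The first bar is seated in the right nest with its top at the right height between the pins. Next, the bar at (577,162).

```bash
python3 -m crank '[{"tx":30,"ty":-37,"tz":0,"spin":0},{"tx":60,"ty":-74,"tz":0,"spin":0},{"tx":90,"ty":-111,"tz":0,"spin":0},{"tx":116,"ty":-146.5,"tz":0,"spin":0},{"tx":116,"ty":-146.5,"tz":-40,"spin":0},{"tx":116,"ty":-146.5,"tz":-80,"spin":0},{"tx":116,"ty":-146.5,"tz":-105,"spin":0},{"tx":116,"ty":-146.5,"tz":-110,"spin":0},{"tx":116,"ty":-146.5,"tz":-110,"spin":0}]' 70 40; python3 look.py side9 side 190 400 120 300 3
```

```text
clock: 16.05
tool_pos: [0.5786, 0.1604, 0.0613]
tool_rot: [-0.287, 3.113, 0.003]
ft_force: [0.6, -0.2, 0.2]
width: 0.74
```

View pics/side9c.png

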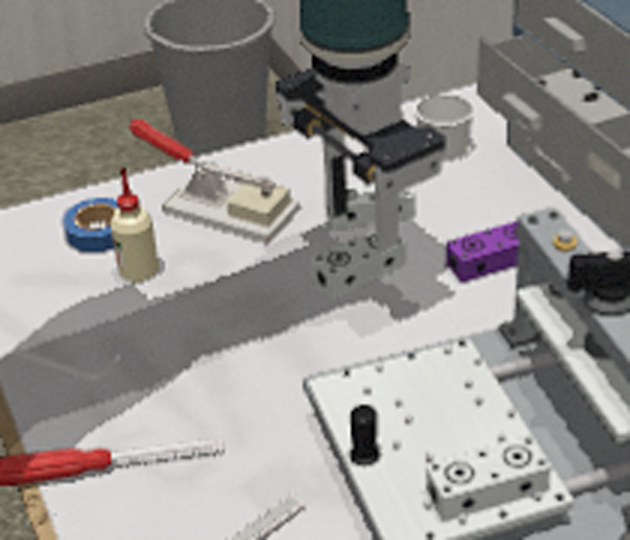

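```bash
python3 -m crank '[{"tx":-1.5,"ty":1.5,"tz":-20,"spin":0},{"tx":-1.5,"ty":1.5,"tz":-37,"spin":0},{"tx":-1.5,"ty":1.5,"tz":-42,"spin":0},{"tx":-1.5,"ty":1.5,"tz":-42,"spin":0}]' 70 40; python3 -m crank '[{"tx":0,"ty":0,"tz":0,"spin":0},{"tx":0,"ty":0,"tz":0,"spin":0},{"tx":0,"ty":0,"tz":0,"spin":0},{"tx":0,"ty":0,"tz":0,"spin":0},{"tx":0,"ty":0,"tz":0,"spin":0},{"tx":0,"ty":0,"tz":0,"spin":0}]' 20 40;  python3 -m crank '[{"tx":0,"ty":0,"tz":30,"spin":0},{"tx":0,"ty":0,"tz":70,"spin":0},{"tx":0,"ty":0,"tz":110,"spin":0},{"tx":0,"ty":0,"tz":140,"spin":0},{"tx":0,"ty":0,"tz":140,"spin":0}]' 20 40
```

```text
clock: 16.5
tool_pos: [0.5782, 0.1623, 0.0212]
tool_rot: [-0.287, 3.11, 0.004]
ft_force: [0.2, 0.3, 0.6]
width: 0.746
clock: 17.1
tool_pos: [0.5783, 0.1627, 0.0215]
tool_rot: [-0.287, 3.11, 0.005]
ft_force: [-2.4, 1.6, 5.9]
width: 0.381
clock: 17.6
tool_pos: [0.58, 0.1629, 0.1655]
tool_rot: [-0.286, 3.104, 0.007]
ft_force: [0.5, 0.9, -1.9]
width: 0.376
```

```bash
python3 -m crank '[{"tx":-5,"ty":-35,"tz":0,"spin":-0.05},{"tx":-12,"ty":-75,"tz":0,"spin":-0.1},{"tx":-20,"ty":-115,"tz":0,"spin":-0.15},{"tx":-27,"ty":-155,"tz":0,"spin":-0.2},{"tx":-34,"ty":-195,"tz":0,"spin":-0.25},{"tx":-40,"ty":-235,"tz":0,"spin":-0.283},{"tx":-46,"ty":-271,"tz":0,"spin":-0.283},{"tx":-46,"ty":-271,"tz":-20,"spin":-0.283},{"tx":-46,"ty":-271,"tz":-50,"spin":-0.283},{"tx":-46,"ty":-271,"tz":-60,"spin":-0.283}]' 20 40; python3 -m crank '[{"tx":0,"ty":0,"tz":0,"spin":0},{"tx":0,"ty":0,"tz":0,"spin":0}]' 20 40
```

```text
clock: 18.6
tool_pos: [0.5321, -0.108, 0.1024]
tool_rot: [0.155, 3.118, 0.001]
ft_force: [-0.4, -0.0, -2.1]
width: 0.378
clock: 18.8
tool_pos: [0.532, -0.108, 0.1025]
tool_rot: [0.155, 3.118, 0.001]
ft_force: [0.3, 0.1, -1.9]
width: 0.381
```

```bash
python3 -m crank '[{"tx":1.3,"ty":0,"tz":-15,"spin":-0.003},{"tx":1.3,"ty":0,"tz":-27,"spin":-0.003},{"tx":1.3,"ty":0,"tz":-31,"spin":-0.003},{"tx":1.3,"ty":0,"tz":-31,"spin":-0.003}]' 20 40;python3 look.py side10 side 270 410 190 330 4.2
```

```text
clock: 19.2
tool_pos: [0.5329, -0.108, 0.0707]
tool_rot: [0.16, 3.12, 0.001]
ft_force: [0.0, -0.9, -2.1]
width: 0.382
```

View pics/side10c.png

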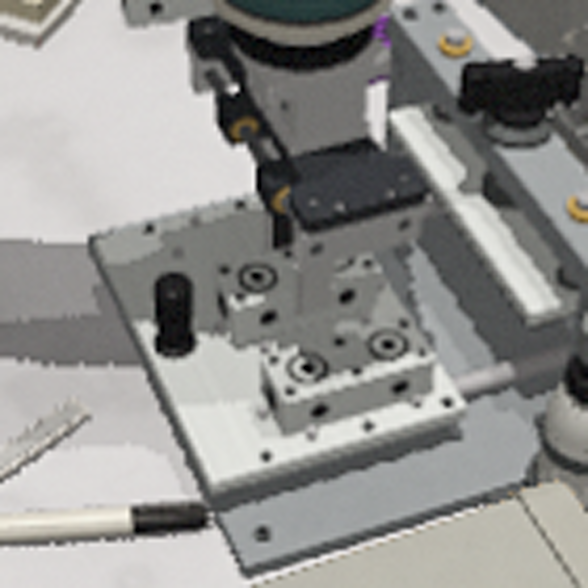

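Parallel to the first bar and on target. Lower it and let go.

```bash
python3 -m crank '[{"tx":0.6,"ty":0,"tz":-4,"spin":0},{"tx":0.6,"ty":0,"tz":-7,"spin":0},{"tx":0.6,"ty":0,"tz":-9,"spin":0},{"tx":0.6,"ty":0,"tz":-9,"spin":0}]' 20 40
```

```text
clock: 19.65
tool_pos: [0.5354, -0.1082, 0.0635]
tool_rot: [0.16, 3.115, 0.001]
ft_force: [2.3, 1.4, 11.6]
width: 0.381
```

```bash
python3 -m crank '[{"tx":-1,"ty":0,"tz":1,"spin":0},{"tx":-1,"ty":0,"tz":1,"spin":0},{"tx":-1,"ty":0,"tz":1,"spin":0},{"tx":-1,"ty":0,"tz":20,"spin":0},{"tx":-1,"ty":0,"tz":60,"spin":0},{"tx":-1,"ty":0,"tz":100,"spin":0},{"tx":-10,"ty":45,"tz":110,"spin":0},{"tx":-20,"ty":90,"tz":110,"spin":-0.03},{"tx":-30,"ty":135,"tz":110,"spin":-0.06},{"tx":-40,"ty":180,"tz":110,"spin":-0.1}]' 50 40; python3 -m crank '[{"tx":-20,"ty":45,"tz":0,"spin":0},{"tx":-40,"ty":90,"tz":0,"spin":0},{"tx":-50,"ty":135,"tz":0,"spin":0},{"tx":-50,"ty":180,"tz":0,"spin":0},{"tx":-50,"ty":220,"tz":0,"spin":0},{"tx":-50,"ty":230,"tz":0,"spin":0}]' 70 40
python3 bars.py top6
```

```text
clock: 20.65
tool_pos: [0.4947, 0.0734, 0.1736]
tool_rot: [0.318, 3.103, -0.0]
ft_force: [0.8, 0.7, -0.2]
width: 0.532
clock: 21.25
tool_pos: [0.4435, 0.3077, 0.1732]
tool_rot: [0.31, 3.104, 0.001]
ft_force: [-0.2, -0.3, -0.3]
width: 0.744
0.92 [303.9 145. ] n 366 topz 0.0331 rect [704.5 117.4] 90.1 35.7 long axis -0.7 local mm [ 89.  241.2] rgb [ 87  44 112]
0.87 [378.  201.8] n 434 topz 0.0753 rect [ 534.4 -109.9] 89.9 35.4 long axis -6.2 local mm [-57.7  -1.8] rgb [172 174 175]
0.68 [259.8 163.8] n 401 topz 0.0326 rect [629.7 247. ] 89.2 34.5 long axis -12.8 local mm [  1.7 362.7] rgb [160 162 160]
0.63 [398.9 212.9] n 412 topz 0.0756 rect [ 527.6 -177.4] 86.9 35.8 long axis -6.3 local mm [-57.8 -69.7] rgb [170 172 173]
0.49 [451.7 180.1] n 87 topz 0.1573 rect [ 610.1 -281.3] 22.9 21.8 long axis -77.6 local mm [  34.7 -164.8] rgb [96 97 96]
```

View pics/top6c.png

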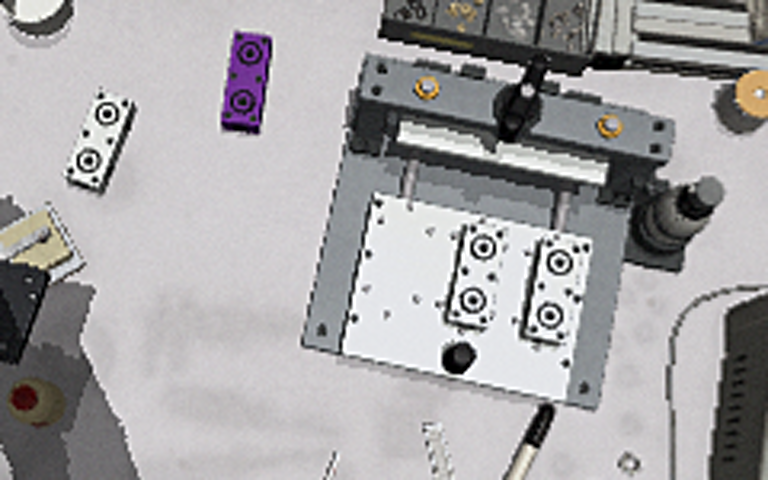

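```bash
python3 -m crank '[{"tx":40,"ty":-13,"tz":0,"spin":-0.02},{"tx":80,"ty":-26,"tz":0,"spin":-0.02},{"tx":120,"ty":-39,"tz":0,"spin":-0.02},{"tx":160,"ty":-52,"tz":0,"spin":-0.02},{"tx":186,"ty":-61,"tz":0,"spin":-0.02},{"tx":186,"ty":-61,"tz":-40,"spin":-0.02},{"tx":186,"ty":-61,"tz":-80,"spin":-0.02},{"tx":186,"ty":-61,"tz":-105,"spin":-0.02},{"tx":186,"ty":-61,"tz":-110,"spin":-0.02},{"tx":186,"ty":-61,"tz":-110,"spin":-0.02}]' 70 40; python3 look.py side11 side 190 400 120 300 3
```

```text
clock: 22.35
tool_pos: [0.6303, 0.2419, 0.0632]
tool_rot: [0.347, 3.101, -0.003]
ft_force: [1.1, 1.5, 0.5]
width: 0.745
```

View pics/side11c.png

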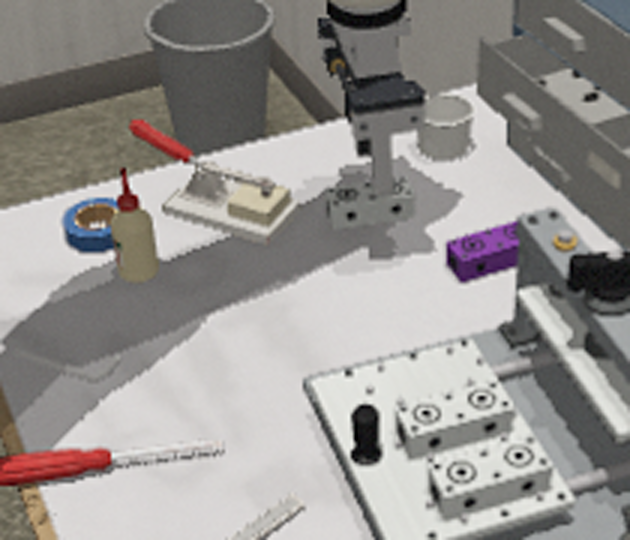

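```bash
python3 -m crank '[{"tx":-0.6,"ty":5,"tz":0,"spin":0},{"tx":-0.6,"ty":5,"tz":-20,"spin":0},{"tx":-0.6,"ty":5,"tz":-37,"spin":0},{"tx":-0.6,"ty":5,"tz":-43,"spin":0},{"tx":-0.6,"ty":5,"tz":-43,"spin":0}]' 70 40; python3 -m crank '[{"tx":0,"ty":0,"tz":0,"spin":0},{"tx":0,"ty":0,"tz":0,"spin":0},{"tx":0,"ty":0,"tz":0,"spin":0},{"tx":0,"ty":0,"tz":0,"spin":0},{"tx":0,"ty":0,"tz":0,"spin":0},{"tx":0,"ty":0,"tz":0,"spin":0}]' 20 40;  python3 -m crank '[{"tx":0,"ty":0,"tz":30,"spin":0},{"tx":0,"ty":0,"tz":70,"spin":0},{"tx":0,"ty":0,"tz":110,"spin":0},{"tx":0,"ty":0,"tz":140,"spin":0},{"tx":0,"ty":0,"tz":140,"spin":0}]' 20 40
```

```text
clock: 22.9
tool_pos: [0.6299, 0.2473, 0.0208]
tool_rot: [0.347, 3.1, -0.003]
ft_force: [-0.2, -0.3, 1.1]
width: 0.746
clock: 23.5
tool_pos: [0.6302, 0.2478, 0.0211]
tool_rot: [0.347, 3.1, -0.001]
ft_force: [0.6, 2.5, 3.5]
width: 0.379
clock: 24.0
tool_pos: [0.6319, 0.2481, 0.1654]
tool_rot: [0.346, 3.095, 0.003]
ft_force: [0.6, 0.1, -2.8]
width: 0.378
```

```bash
python3 -m crank '[{"tx":-12,"ty":-36,"tz":0,"spin":0.05},{"tx":-24,"ty":-72,"tz":0,"spin":0.1},{"tx":-36,"ty":-108,"tz":0,"spin":0.123},{"tx":-48,"ty":-144,"tz":0,"spin":0.123},{"tx":-60,"ty":-180,"tz":0,"spin":0.123},{"tx":-72,"ty":-216,"tz":0,"spin":0.123},{"tx":-84,"ty":-252,"tz":0,"spin":0.123},{"tx":-92.4,"ty":-288.6,"tz":-20,"spin":0.123},{"tx":-92.4,"ty":-288.6,"tz":-50,"spin":0.123},{"tx":-92.4,"ty":-288.6,"tz":-60,"spin":0.123}]' 20 40; python3 -m crank '[{"tx":0,"ty":0,"tz":0,"spin":0},{"tx":0,"ty":0,"tz":0,"spin":0}]' 20 40
```

```text
clock: 25.0
tool_pos: [0.5373, -0.0413, 0.1023]
tool_rot: [0.158, 3.115, 0.005]
ft_force: [-0.5, 0.5, -2.5]
width: 0.379
clock: 25.2
tool_pos: [0.5372, -0.0406, 0.1023]
tool_rot: [0.157, 3.116, 0.005]
ft_force: [0.4, -0.1, -3.3]
width: 0.381
```

```bash
python3 -m crank '[{"tx":2,"ty":0,"tz":-15,"spin":0},{"tx":2,"ty":0,"tz":-27,"spin":0},{"tx":2,"ty":0,"tz":-31,"spin":0},{"tx":2,"ty":0,"tz":-31,"spin":0}]' 20 40;python3 look.py side12 side 270 410 190 330 4.2
```

```text
clock: 25.6
tool_pos: [0.5388, -0.0405, 0.0705]
tool_rot: [0.157, 3.117, 0.004]
ft_force: [-0.2, -0.3, -4.1]
width: 0.38
```

View pics/side12c.png

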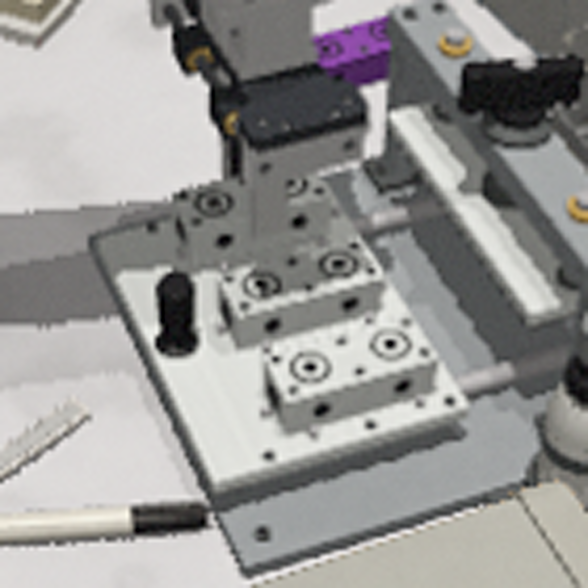

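```bash
python3 -m crank '[{"tx":0.3,"ty":0,"tz":-4,"spin":0},{"tx":0.3,"ty":0,"tz":-7,"spin":0},{"tx":0.3,"ty":0,"tz":-9,"spin":0},{"tx":0.3,"ty":0,"tz":-9,"spin":0}]' 20 40
```

```text
clock: 26.05
tool_pos: [0.543, -0.041, 0.065]
tool_rot: [0.157, 3.109, 0.005]
ft_force: [1.0, 0.8, 33.8]
width: 0.379
```

```bash
python3 look.py side13 side 290 390 210 290 7
```

```text
(no output)
```

View pics/side13c.png

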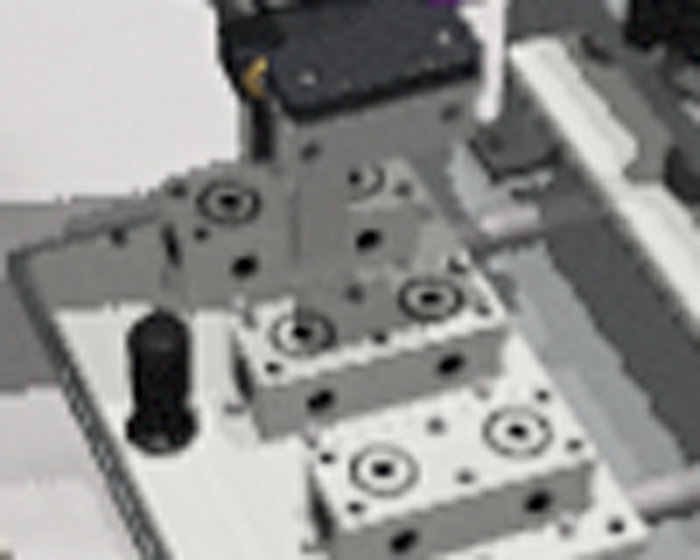

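It touched about 2 mm high and drifted 4 mm forward, so it may be resting on a pin. I'll raise it a little, move back and try again.

```bash
python3 -m crank '[{"tx":0,"ty":0,"tz":4,"spin":0},{"tx":-3,"ty":0,"tz":8,"spin":0},{"tx":-4,"ty":0,"tz":8,"spin":0},{"tx":-4,"ty":0,"tz":8,"spin":0}]' 20 40; python3 look.py side14 side 290 390 210 290 7
```

```text
clock: 26.5
tool_pos: [0.5385, -0.0409, 0.0728]
tool_rot: [0.157, 3.109, 0.005]
ft_force: [-0.0, -0.8, -3.2]
width: 0.377
```

View pics/side14c.png

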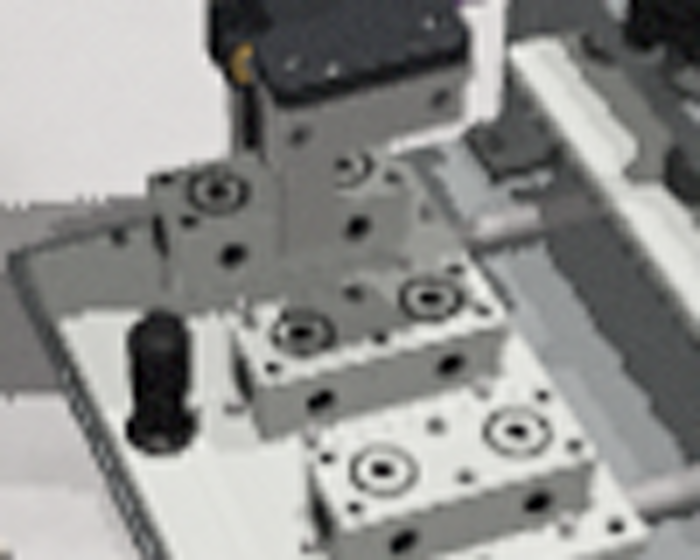

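```bash
python3 -m crank '[{"tx":-0.5,"ty":0.5,"tz":-3,"spin":0},{"tx":-0.5,"ty":0.5,"tz":-6,"spin":0},{"tx":-0.5,"ty":0.5,"tz":-6,"spin":0}]' 20 40;  python3 -m crank '[{"tx":-0.5,"ty":0,"tz":-1.5,"spin":0},{"tx":-0.5,"ty":0,"tz":-2,"spin":0}]' 20 40
```

```text
clock: 26.85
tool_pos: [0.5382, -0.0404, 0.0664]
tool_rot: [0.157, 3.11, 0.005]
ft_force: [0.4, 0.9, 2.2]
width: 0.377
clock: 27.05
tool_pos: [0.5391, -0.0405, 0.0657]
tool_rot: [0.157, 3.107, 0.006]
ft_force: [-2.2, 0.3, 26.4]
width: 0.38
```

```bash
python3 look.py side15 side 290 390 210 290 7; python3 - <<'E'
from nest import *
z=np.load('pics/side15.npz'); d=z['d']
o=np.array([.592,-.1138]); a=np.deg2rad(-5.7); c,s=np.cos(a),np.sin(a)
vv,uu=np.mgrid[215:300,290:400]; v=vv.ravel();u=uu.ravel(); P=world('side',np.c_[u,v],d[v,u]); L=(P[:,:2]-o)@np.array([[c,-s],[s,c]])
for y in(.068,0,-.068):
    for x0,x1 in((-.1,-.085),(-.03,-.02)):
        k=(np.abs(L[:,1]-y)<.013)&(L[:,0]>x0)&(L[:,0]<x1)&(P[:,2]>.055)&(P[:,2]<.09); print(y,x0,k.sum(),np.percentile(P[k,2],[20,50,80]) if k.sum() else 0)
    # front end extents and y extents
    k=(P[:,2]>.062)&(P[:,2]<.09)&(np.abs(L[:,1]-y)<.026)&(L[:,0]<-.07)&(L[:,0]>-.115)
    print('  xmin',np.percentile(L[k,0],1),'y',np.percentile(L[k,1],[1,99]))
E
```

```text
0.068 -0.1 41 [0.074  0.0752 0.0766]
0.068 -0.03 16 [0.07   0.0705 0.0717]
  xmin -0.10854395113610926 y [0.0432 0.0922]
0 -0.1 47 [0.0692 0.0704 0.0713]
0 -0.03 30 [0.0696 0.0704 0.0716]
  xmin -0.10164029820078262 y [-0.021   0.0159]
-0.068 -0.1 68 [0.0669 0.0699 0.0712]
-0.068 -0.03 32 [0.0697 0.0707 0.0724]
  xmin -0.09987970817907797 y [-0.0885 -0.0525]
```

View pics/side15c.png

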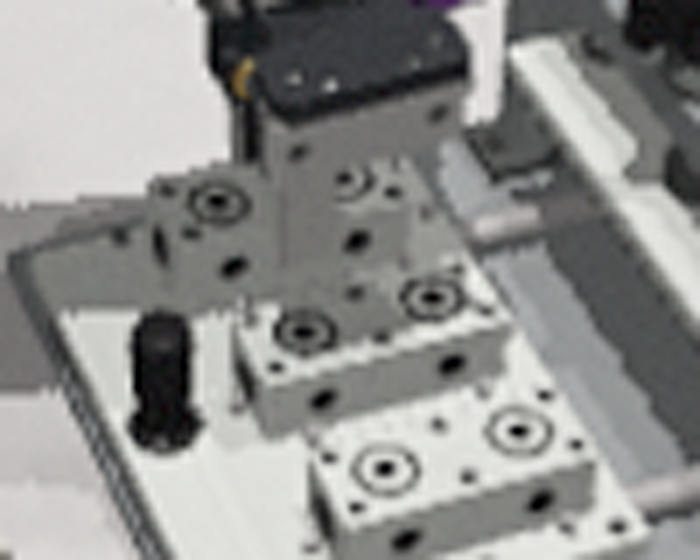

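The side depth shows this bar's front end 5 mm high and the bar about 6 mm too far forward, resting on the front end pin. It slipped along the jaws, probably during the grip slackening. I'll lift it, move +6 mm in x and set it down.

```bash
python3 -m crank '[{"tx":0,"ty":0,"tz":4,"spin":0},{"tx":0,"ty":0,"tz":10,"spin":0},{"tx":4,"ty":-0.4,"tz":12,"spin":0},{"tx":6,"ty":-0.6,"tz":12,"spin":0},{"tx":6,"ty":-0.6,"tz":12,"spin":0}]' 20 40; python3 look.py side16 side 290 390 210 290 7
cat > sd.py <<'E'
import sys
from nest import *
z=np.load(f'pics/{sys.argv[1]}.npz'); d=z['d']
o=np.array([.592,-.1138]); a=np.deg2rad(-5.7); c,s=np.cos(a),np.sin(a)
vv,uu=np.mgrid[205:310,290:400]; v=vv.ravel();u=uu.ravel(); P=world('side',np.c_[u,v],d[v,u]); L=(P[:,:2]-o)@np.array([[c,-s],[s,c]])
for y in(.068,0,-.068):
    for x0,x1 in((-.1,-.085),(-.03,-.02)):
        k=(np.abs(L[:,1]-y)<.013)&(L[:,0]>x0)&(L[:,0]<x1)&(P[:,2]>.055)&(P[:,2]<.1); print(y,x0,k.sum(),np.percentile(P[k,2],[20,50,80]) if k.sum() else 0)
    k=(P[:,2]>.062)&(P[:,2]<.1)&(np.abs(L[:,1]-y)<.026)&(L[:,0]<-.07)&(L[:,0]>-.115)
    print('  xmin',np.percentile(L[k,0],1),'y',np.percentile(L[k,1],[1,99]))
E
python3 sd.py side16
```

```text
clock: 27.6
tool_pos: [0.5454, -0.0411, 0.0776]
tool_rot: [0.157, 3.107, 0.005]
ft_force: [0.1, -0.5, -3.4]
width: 0.381
0.068 -0.1 41 [0.0858 0.0867 0.0878]
0.068 -0.03 19 [0.0815 0.0828 0.0838]
  xmin -0.1028538633987018 y [0.0458 0.0837]
0 -0.1 45 [0.0693 0.0707 0.0714]
0 -0.03 28 [0.0686 0.07   0.071 ]
  xmin -0.10214244390430398 y [-0.0215  0.0184]
-0.068 -0.1 69 [0.0667 0.07   0.0713]
-0.068 -0.03 31 [0.0696 0.0714 0.0723]
  xmin -0.10011138806816218 y [-0.0874 -0.0525]
```

View pics/side16c.png

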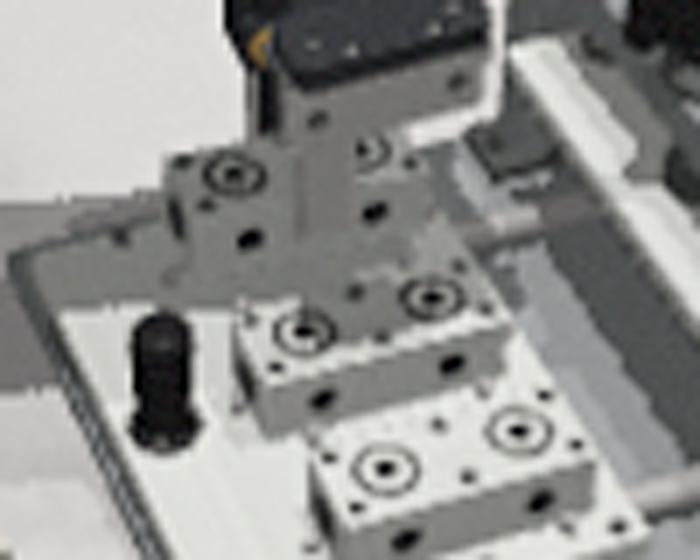

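```bash
python3 -m crank '[{"tx":0,"ty":0.6,"tz":-4,"spin":0},{"tx":0,"ty":0.6,"tz":-8,"spin":0},{"tx":0,"ty":0.6,"tz":-10,"spin":0},{"tx":0,"ty":0.6,"tz":-10,"spin":0}]' 20 40; python3 look.py side17 side 290 390 210 290 7; python3 sd.py side17 | head -3
```

```text
clock: 28.05
tool_pos: [0.5448, -0.0405, 0.0669]
tool_rot: [0.157, 3.108, 0.005]
ft_force: [-0.4, -0.3, -3.3]
width: 0.377
0.068 -0.1 42 [0.0754 0.0765 0.078 ]
0.068 -0.03 16 [0.0714 0.0726 0.0743]
  xmin -0.10309174259136712 y [0.0465 0.0837]
```

View pics/side17c.png

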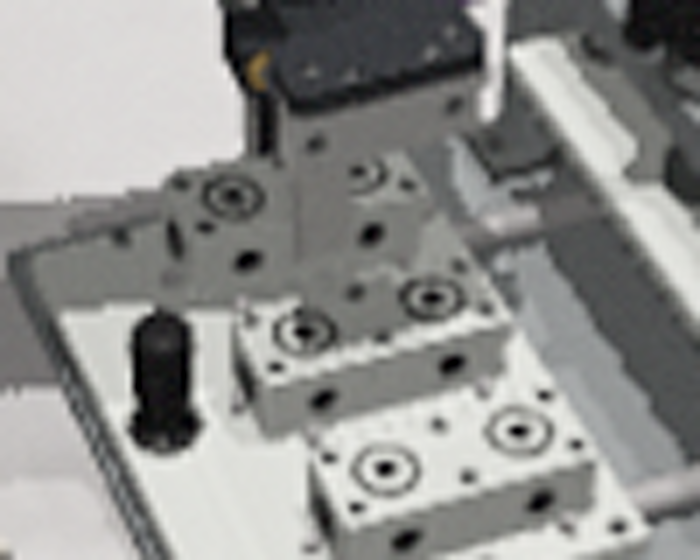

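```bash
python3 -m crank '[{"tx":0,"ty":0,"tz":-1,"spin":0},{"tx":0,"ty":0,"tz":-2,"spin":0},{"tx":0,"ty":0,"tz":-2,"spin":0}]' 20 40; python3 -m crank '[{"tx":0,"ty":0,"tz":0,"spin":0},{"tx":0,"ty":0,"tz":0,"spin":0},{"tx":0,"ty":0,"tz":0,"spin":0},{"tx":0,"ty":0,"tz":15,"spin":0},{"tx":0,"ty":0,"tz":50,"spin":0},{"tx":0,"ty":0,"tz":90,"spin":0},{"tx":-20,"ty":40,"tz":110,"spin":0},{"tx":-40,"ty":80,"tz":110,"spin":0},{"tx":-60,"ty":120,"tz":110,"spin":0},{"tx":-80,"ty":165,"tz":110,"spin":0}]' 50 40; python3 -m crank '[{"tx":0,"ty":45,"tz":0,"spin":0},{"tx":0,"ty":90,"tz":0,"spin":0},{"tx":0,"ty":130,"tz":0,"spin":0},{"tx":0,"ty":130,"tz":0,"spin":0}]' 50 40
python3 bars.py top7; python3 look.py side18 side 270 410 190 330 4.2;python3 sd.py side18
```

```text
clock: 28.4
tool_pos: [0.5454, -0.0406, 0.0654]
tool_rot: [0.157, 3.107, 0.005]
ft_force: [1.8, 0.4, -3.0]
width: 0.374
clock: 29.4
tool_pos: [0.4644, 0.1254, 0.1758]
tool_rot: [0.158, 3.106, 0.006]
ft_force: [0.7, 1.5, -0.4]
width: 0.531
clock: 29.8
tool_pos: [0.4633, 0.2607, 0.1756]
tool_rot: [0.149, 3.106, 0.008]
ft_force: [-0.2, 0.2, 0.0]
width: 0.531
0.8 [352.3 198.6] n 391 topz 0.0780 rect [543.4 -41.9] 86.5 34.9 long axis -5.8 local mm [-55.5  66.8] rgb [175 177 175]
0.67 [378.2 202. ] n 432 topz 0.0754 rect [ 537.7 -110.2] 89.5 36.0 long axis -5.1 local mm [-54.4  -1.8] rgb [177 179 180]
0.61 [400.9 210.5] n 451 topz 0.0756 rect [ 532. -178.] 89.3 35.9 long axis -5.5 local mm [-53.3 -69.9] rgb [173 174 175]
0.56 [304.  143.6] n 400 topz 0.0328 rect [704.1 117.7] 89.9 35.8 long axis -1.1 local mm [ 88.5 241.5] rgb [ 92  51 115]
0.068 -0.1 46 [0.0741 0.0749 0.0757]
0.068 -0.03 25 [0.07   0.071  0.0721]
  xmin -0.10148375419209327 y [0.0473 0.0845]
0 -0.1 49 [0.0693 0.0705 0.0714]
0 -0.03 30 [0.0688 0.07   0.0712]
  xmin -0.10178639146882877 y [-0.0214  0.0159]
-0.068 -0.1 66 [0.0664 0.0698 0.071 ]
-0.068 -0.03 34 [0.0695 0.0705 0.0724]
  xmin -0.10031946236561808 y [-0.0883 -0.0524]
```

View pics/top7c.png

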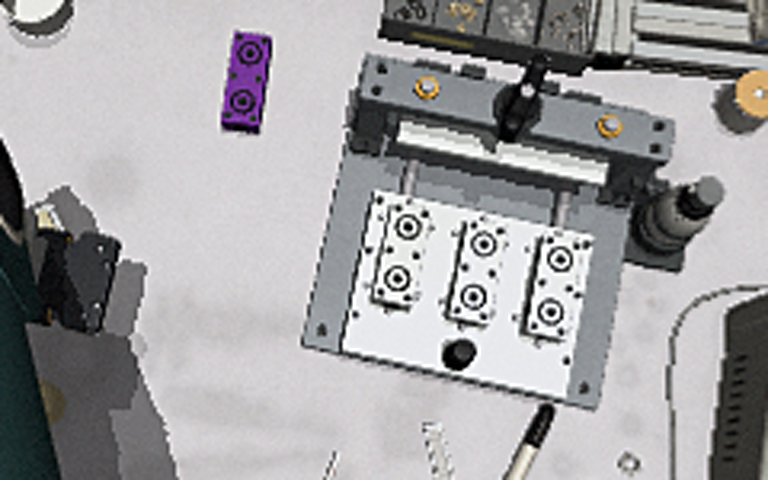

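View pics/side18c.png

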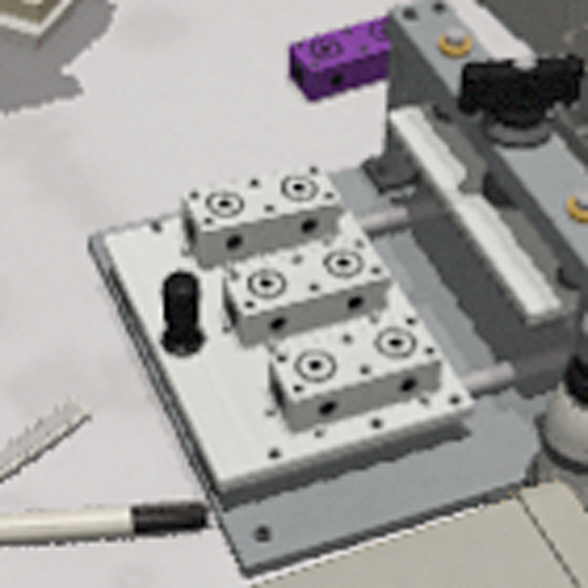

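The carriage was pushed in about 4 mm by the contacts, and the third bar's front end still sits about 4 mm high. I'll look more closely.

```bash
python3 - <<'E'
from h import *
p=np.load('pics/side18.npz')['p']; cv2.imwrite('pics/s18z.png',cv2.resize(p[222:300,296:382],None,fx=9,fy=7.6,interpolation=cv2.INTER_CUBIC)[:,:,::-1])
p=np.load('pics/top7.npz')['p']; cv2.imwrite('pics/t7z.png',cv2.resize(p[175:245,340:420],None,fx=8,fy=8,interpolation=cv2.INTER_CUBIC)[:,:,::-1])
E
```

```text
(no output)
```

View pics/s18z.png

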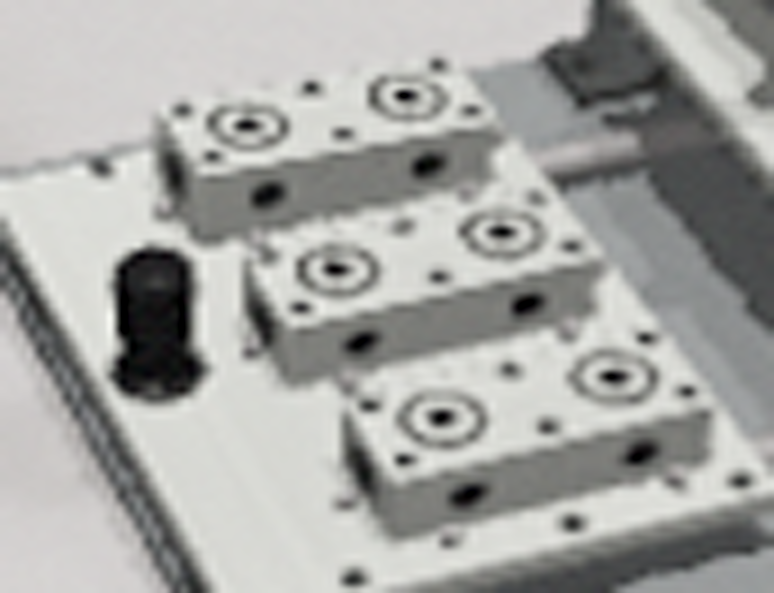

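View pics/t7z.png

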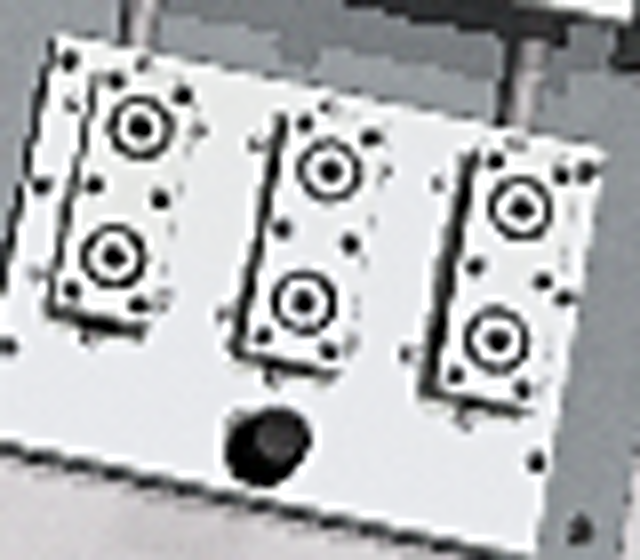

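The third bar lies between its pins, but its front end is just caught on the rounded top of a pin. I'll press gently on its front edge, clear of the seal ring, with closed fingertips.

```bash
python3 -m crank '[{"tx":6,"ty":-45,"tz":0,"spin":0},{"tx":12,"ty":-90,"tz":0,"spin":0},{"tx":18,"ty":-135,"tz":0,"spin":0},{"tx":24,"ty":-180,"tz":0,"spin":0},{"tx":30,"ty":-225,"tz":0,"spin":0},{"tx":36,"ty":-270,"tz":0,"spin":0},{"tx":38,"ty":-298,"tz":0,"spin":0},{"tx":38,"ty":-298,"tz":-40,"spin":0},{"tx":38,"ty":-298,"tz":-75,"spin":0},{"tx":38,"ty":-298,"tz":-80,"spin":0}]' 0 20; python3 -m crank '[{"tx":0,"ty":0,"tz":0,"spin":0},{"tx":0,"ty":0,"tz":0,"spin":0}]' 0 20;  python3 look.py side19 side 290 390 205 295 7
```

```text
clock: 30.95
tool_pos: [0.5, -0.0447, 0.0929]
tool_rot: [0.163, 3.11, 0.004]
ft_force: [-0.3, 0.1, 0.9]
width: 0.002
clock: 31.15
tool_pos: [0.5002, -0.0452, 0.0941]
tool_rot: [0.164, 3.11, 0.004]
ft_force: [0.2, -0.5, -0.2]
width: 0.008
```

View pics/side19c.png

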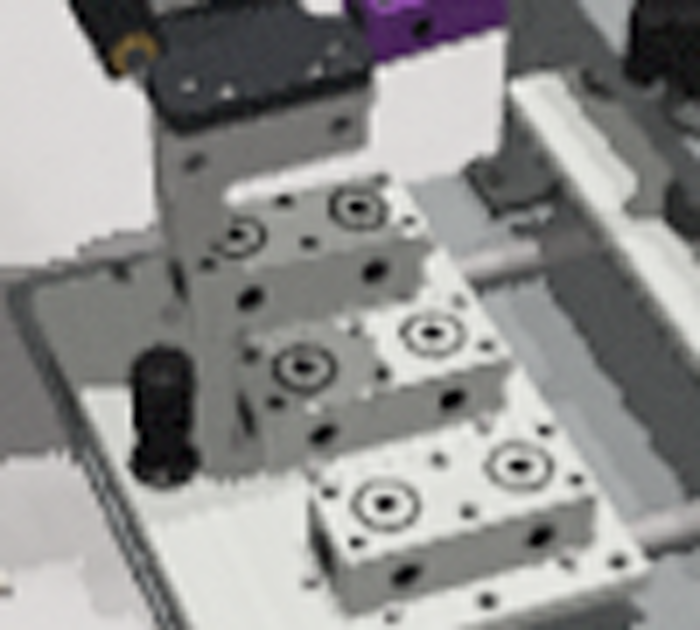

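```bash
python3 - <<'E'
from h import *
print((proj('side',[[.5002,-.0452,.086],[.5011,-.0374,.076]])-[290,205])*7)
E
python3 -m crank '[{"tx":1,"ty":4,"tz":0,"spin":0},{"tx":1,"ty":7.5,"tz":0,"spin":0},{"tx":1,"ty":7.5,"tz":-4,"spin":0},{"tx":1,"ty":7.5,"tz":-7,"spin":0},{"tx":1,"ty":7.5,"tz":-8,"spin":0}]' 0 20
```

```text
[[191.313247   235.47201234]
 [184.23546262 242.3245789 ]]
clock: 31.7
tool_pos: [0.5013, -0.0375, 0.0859]
tool_rot: [0.163, 3.109, 0.004]
ft_force: [-0.1, -0.0, 0.1]
width: 0.004
```

```bash
python3 -m crank '[{"tx":0,"ty":0,"tz":-2,"spin":0},{"tx":0,"ty":0,"tz":-3,"spin":0},{"tx":0,"ty":0,"tz":-3,"spin":0}]' 0 20;  python3 look.py side20 side 290 390 205 295 7; python3 sd.py side20|head -3
```

```text
clock: 32.0
tool_pos: [0.5012, -0.0375, 0.0827]
tool_rot: [0.163, 3.11, 0.004]
ft_force: [0.2, -0.4, -0.1]
width: 0.005
0.068 -0.1 21 [0.0695 0.0704 0.0715]
0.068 -0.03 27 [0.069  0.0702 0.0712]
  xmin -0.10948920482847448 y [0.0472 0.0836]
```

View pics/side20c.png

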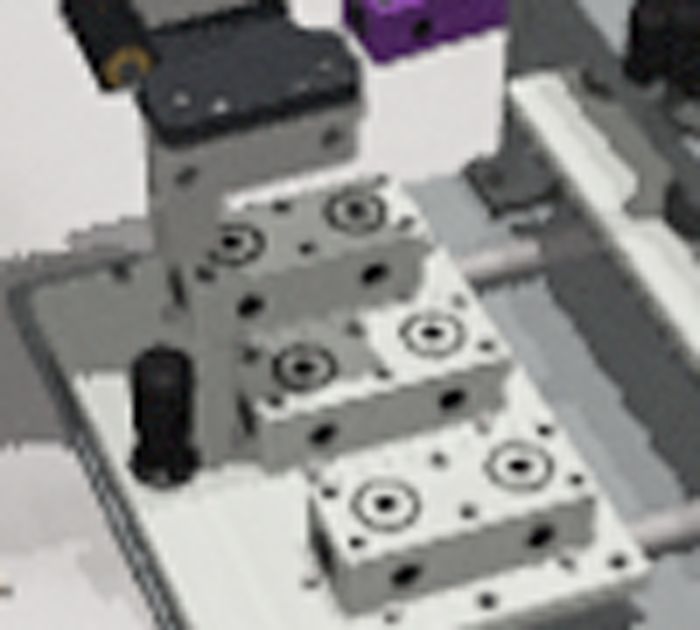

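The front end has dropped level with the rear (0.0704 vs 0.0702). I'll rise and check from both cameras.

```bash
python3 -m crank '[{"tx":0,"ty":0,"tz":30,"spin":0},{"tx":0,"ty":20,"tz":70,"spin":0},{"tx":-10,"ty":60,"tz":90,"spin":0},{"tx":-20,"ty":100,"tz":90,"spin":0},{"tx":-30,"ty":145,"tz":90,"spin":0},{"tx":-35,"ty":190,"tz":90,"spin":0},{"tx":-40,"ty":235,"tz":90,"spin":0},{"tx":-40,"ty":280,"tz":90,"spin":0},{"tx":-40,"ty":300,"tz":90,"spin":0}]' 50 20; python3 bars.py top8; python3 look.py side21 side 290 390 205 295 7; python3 sd.py side21;python3 - <<'E'
from h import *
p=np.load('pics/top8.npz')['p']; cv2.imwrite('pics/t8z.png',cv2.resize(p[175:245,340:420],None,fx=8,fy=8,interpolation=cv2.INTER_CUBIC)[:,:,::-1])
E
```

```text
clock: 32.95
tool_pos: [0.4604, 0.2666, 0.1729]
tool_rot: [0.158, 3.11, 0.005]
ft_force: [0.1, 0.5, -0.4]
width: 0.532
0.83 [303.2 145.4] n 351 topz 0.0333 rect [703.5 117.4] 88.0 35.1 long axis -1.1 local mm [ 88.  241.1] rgb [ 87  44 112]
0.78 [375.8 204.8] n 436 topz 0.0754 rect [ 537.3 -110. ] 90.4 35.8 long axis -6.1 local mm [-54.8  -1.6] rgb [175 177 178]
0.74 [354.1 199.1] n 410 topz 0.0753 rect [544.5 -42.3] 90.0 35.9 long axis -5.5 local mm [-54.4  66.4] rgb [182 184 185]
0.7 [401.  210.6] n 470 topz 0.0752 rect [ 532.  -177.9] 89.2 36.1 long axis -5.8 local mm [-53.3 -69.7] rgb [169 171 171]
0.44 [385.8 165.3] n 684 topz 0.0964 rect [ 650.4 -120.1] 184.9 41.8 long axis 85.1 local mm [58.7 -0.5] rgb [164 166 163]
0.068 -0.1 42 [0.0695 0.0709 0.0714]
0.068 -0.03 28 [0.07   0.0717 0.0724]
  xmin -0.1019614230915618 y [0.0474 0.0846]
0 -0.1 48 [0.0693 0.0705 0.0717]
0 -0.03 30 [0.0694 0.0706 0.0719]
  xmin -0.10133481331609172 y [-0.021   0.0168]
-0.068 -0.1 67 [0.0674 0.0703 0.0712]
-0.068 -0.03 33 [0.0702 0.0711 0.0724]
  xmin -0.10009983937238313 y [-0.0879 -0.0523]
```

View pics/t8z.png

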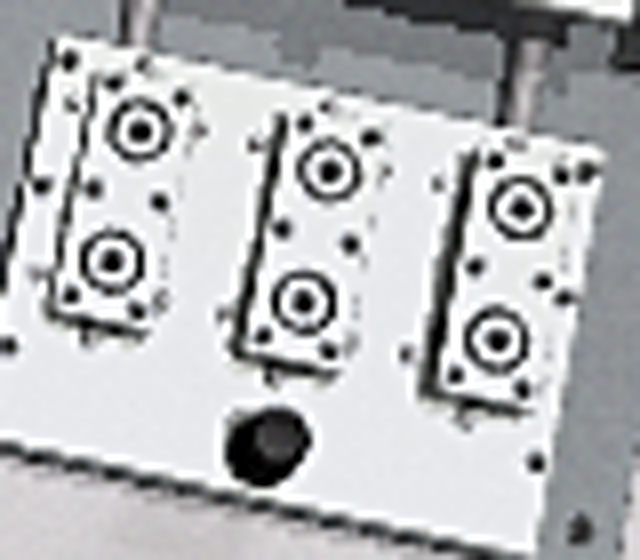

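View pics/side21c.png

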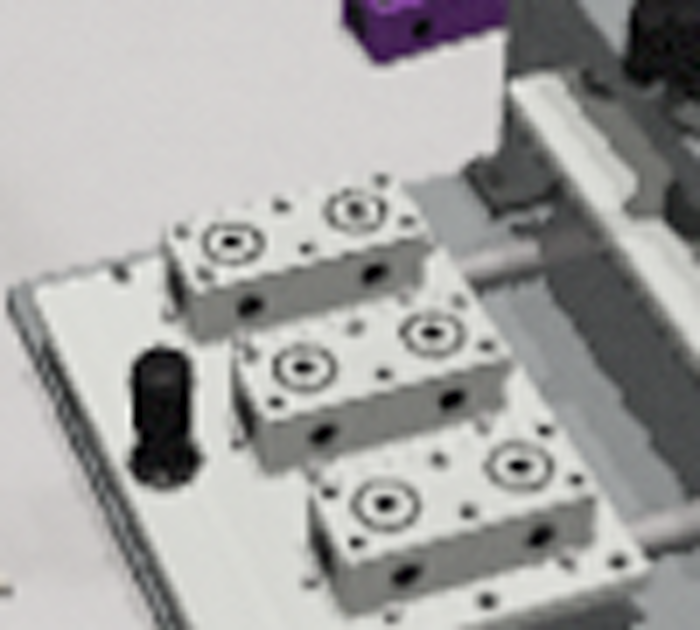

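All three bars are level and seated. Next I'll push the carriage home, with closed fingers in front of the handle so that the gripper body stays clear of the knob wing.

```bash
python3 -m crank '[{"tx":-5,"ty":-45,"tz":0,"spin":0},{"tx":-12,"ty":-90,"tz":0,"spin":0},{"tx":-20,"ty":-135,"tz":0,"spin":0},{"tx":-28,"ty":-180,"tz":0,"spin":0},{"tx":-34,"ty":-225,"tz":0,"spin":0},{"tx":-38,"ty":-270,"tz":0,"spin":0},{"tx":-38,"ty":-315,"tz":0,"spin":0},{"tx":-38,"ty":-360,"tz":0,"spin":0},{"tx":-38,"ty":-364,"tz":0,"spin":0},{"tx":-38,"ty":-364,"tz":0,"spin":0}]' 0 40; python3 -m crank '[{"tx":0,"ty":0,"tz":-40,"spin":0},{"tx":0,"ty":0,"tz":-70,"spin":0},{"tx":0,"ty":0,"tz":-70,"spin":0}]' 0 40; python3 look.py side22 side 240 400 190 310 4.5
```

```text
clock: 34.1
tool_pos: [0.4223, -0.1023, 0.1727]
tool_rot: [0.167, 3.109, 0.004]
ft_force: [-0.5, 0.5, -0.2]
width: 0.002
clock: 34.4
tool_pos: [0.4201, -0.1014, 0.1002]
tool_rot: [0.166, 3.115, 0.003]
ft_force: [0.7, 0.8, 0.8]
width: 0.006
```

View pics/side22c.png

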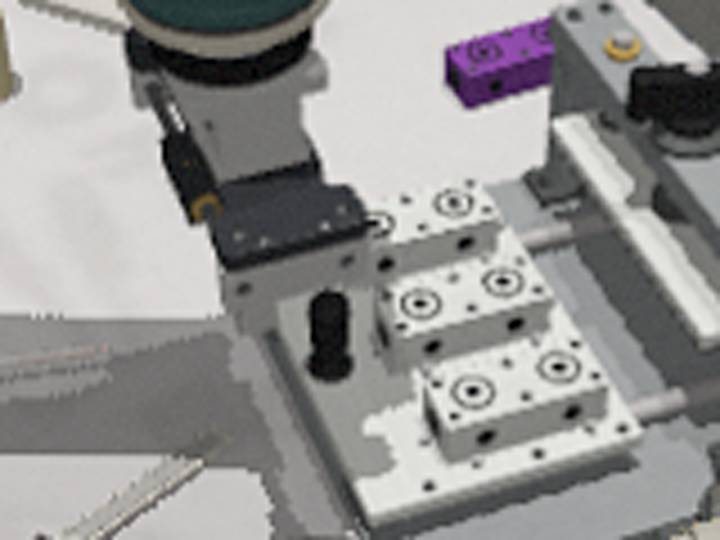

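```bash
python3 -m crank '[{"tx":0,"ty":4.5,"tz":-20,"spin":0},{"tx":0,"ty":4.5,"tz":-28,"spin":0},{"tx":6,"ty":4,"tz":-28,"spin":0},{"tx":12,"ty":3.4,"tz":-28,"spin":0},{"tx":18,"ty":2.8,"tz":-28,"spin":0},{"tx":24,"ty":2.2,"tz":-28,"spin":0},{"tx":30,"ty":1.6,"tz":-28,"spin":0}]' 0 40; python3 look.py side23 side 240 400 190 310 4.5
```

```text
clock: 35.15
tool_pos: [0.4517, -0.1002, 0.0743]
tool_rot: [0.166, 3.113, 0.003]
ft_force: [-2.5, 1.0, 2.5]
width: 0.007
```

View pics/side23c.png

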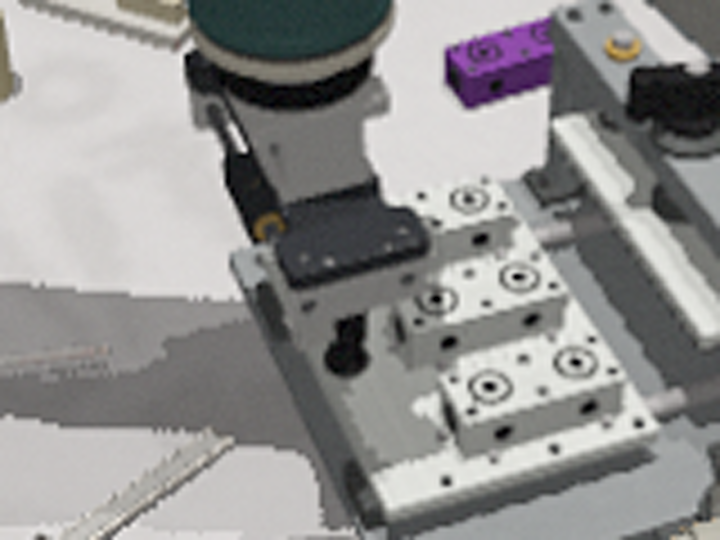

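```bash
python3 -m crank '[{"tx":8,"ty":-0.5,"tz":0,"spin":0},{"tx":16,"ty":-1.3,"tz":0,"spin":0},{"tx":24,"ty":-2.1,"tz":0,"spin":0},{"tx":32,"ty":-2.9,"tz":0,"spin":0},{"tx":40,"ty":-3.7,"tz":0,"spin":0},{"tx":48,"ty":-4.5,"tz":0,"spin":0},{"tx":56,"ty":-5.3,"tz":0,"spin":0},{"tx":64,"ty":-6.1,"tz":0,"spin":0},{"tx":72,"ty":-6.9,"tz":0,"spin":0},{"tx":80,"ty":-7.7,"tz":0,"spin":0}]' 0 40; python3 look.py side24 side 270 430 170 290 4.5
```

```text
clock: 36.2
tool_pos: [0.5333, -0.108, 0.0743]
tool_rot: [0.166, 3.112, 0.003]
ft_force: [-2.3, -0.0, -1.2]
width: 0.004
```

View pics/side24c.png

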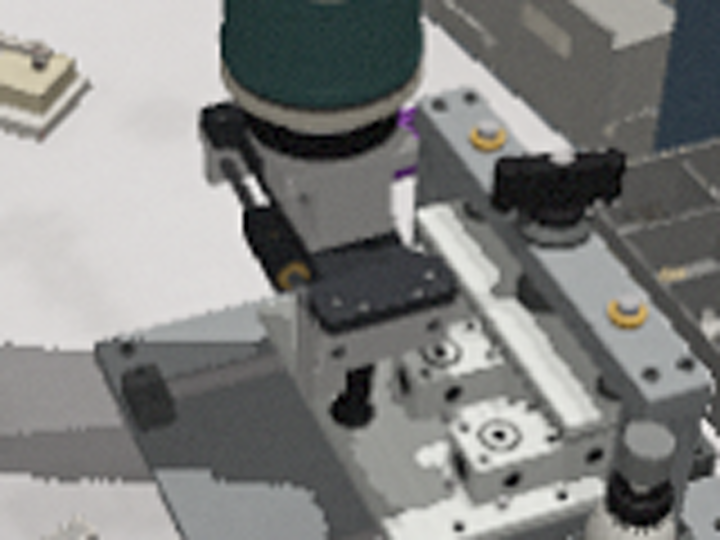

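```bash
python3 -m crank '[{"tx":7,"ty":-0.7,"tz":0,"spin":0},{"tx":14,"ty":-1.4,"tz":0,"spin":0},{"tx":21,"ty":-2.1,"tz":0,"spin":0},{"tx":28,"ty":-2.8,"tz":0,"spin":0},{"tx":32,"ty":-3.2,"tz":0,"spin":0},{"tx":32,"ty":-3.2,"tz":0,"spin":0}]' 0 40;python3 -m crank '[{"tx":2,"ty":-0.2,"tz":0,"spin":0},{"tx":4,"ty":-0.4,"tz":0,"spin":0},{"tx":4,"ty":-0.4,"tz":0,"spin":0}]' 0 40
```

```text
clock: 36.85
tool_pos: [0.5673, -0.1113, 0.0745]
tool_rot: [0.165, 3.11, 0.002]
ft_force: [0.4, 0.1, 0.3]
width: 0.003
clock: 37.15
tool_pos: [0.5684, -0.1114, 0.0742]
tool_rot: [0.166, 3.116, 0.005]
ft_force: [-21.0, 3.3, 15.9]
width: 0.004
```

```bash
python3 look.py side25 side 270 430 170 290 4.5
```

```text
(no output)
```

View pics/side25c.png

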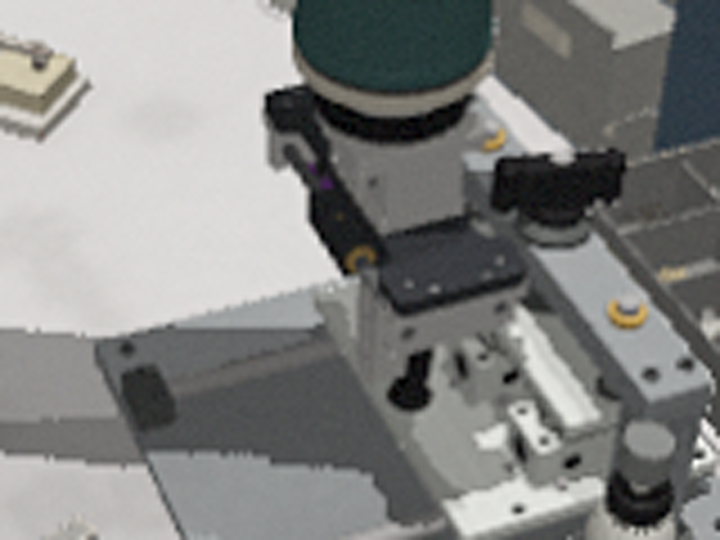

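Stopped with 21 N. I'll back off and measure whether the carriage is home.

```bash
python3 -m crank '[{"tx":-15,"ty":1.5,"tz":0,"spin":0},{"tx":-50,"ty":5,"tz":0,"spin":0},{"tx":-90,"ty":9,"tz":20,"spin":0},{"tx":-120,"ty":30,"tz":60,"spin":0},{"tx":-130,"ty":70,"tz":100,"spin":0},{"tx":-130,"ty":115,"tz":120,"spin":0},{"tx":-120,"ty":160,"tz":130,"spin":0},{"tx":-110,"ty":205,"tz":130,"spin":0},{"tx":-100,"ty":250,"tz":130,"spin":0},{"tx":-100,"ty":290,"tz":130,"spin":0}]' 0 40
cat > home.py <<'E'
import sys
from nest import *
n=sys.argv[1]; p,d=snap('top',n)
o=np.array([.592,-.1138]); a=np.deg2rad(-5.7); c,s=np.cos(a),np.sin(a)
vv,uu=np.mgrid[130:262,315:450]; v=vv.ravel();u=uu.ravel(); k=d[v,u]>0; v=v[k];u=u[k]
P=world('top',np.c_[u,v],d[v,u]); L=(P[:,:2]-o)@np.array([[c,-s],[s,c]]); Z=P[:,2]
H=(Z>.085)&(Z<.1)&(L[:,0]<.035)&(np.abs(L[:,1])<.03); print('handle local',L[H].mean(0),H.sum())
C=L[(Z>.036)&(Z<.048)&(np.abs(L[:,0])<.16)&(np.abs(L[:,1])<.12)]
print('front',np.median([C[np.abs(C[:,1]-y)<.008][:,0].min() for y in np.arange(-.09,.1,.02)]))
K=(Z>.178)&(Z<.2)&(np.abs(L[:,1])<.06); r=cv2.minAreaRect((P[K,:2]*1000).astype(np.float32)); print('knob',r,'z',np.median(Z[K]))
cv2.imwrite(f'pics/{n}c.png',cv2.resize(p[110:270,300:470],None,fx=3.8,fy=3.8,interpolation=cv2.INTER_CUBIC)[:,:,::-1])
E
python3 home.py top9;python3 look.py side26 side 270 430 170 290 4.5
```

```text
clock: 38.2
tool_pos: [0.469, 0.1814, 0.2046]
tool_rot: [0.164, 3.115, 0.006]
ft_force: [0.3, -0.3, 0.1]
width: 0.003
handle local [-0.0043  0.0004] 51
front -0.019713186913563434
knob ((665.2415161132812, -121.04627990722656), (15.794363021850586, 70.19918060302734), 70.99091339111328) z 0.18814309232697796
```

View pics/top9c.png

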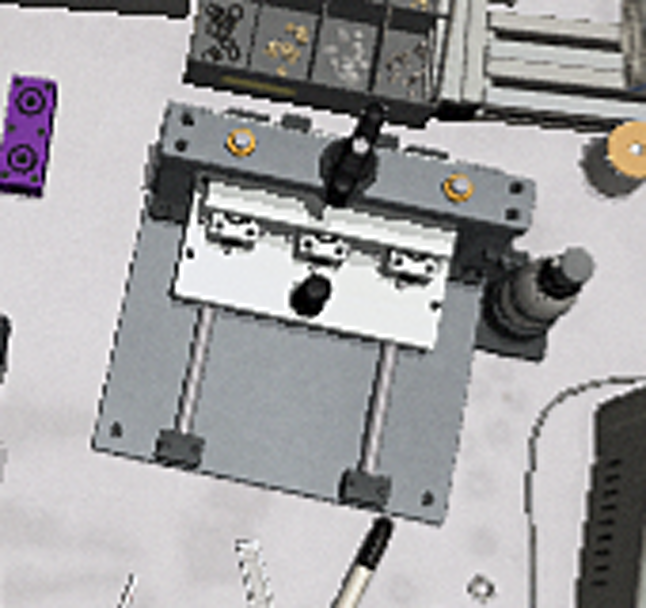

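View pics/side26c.png

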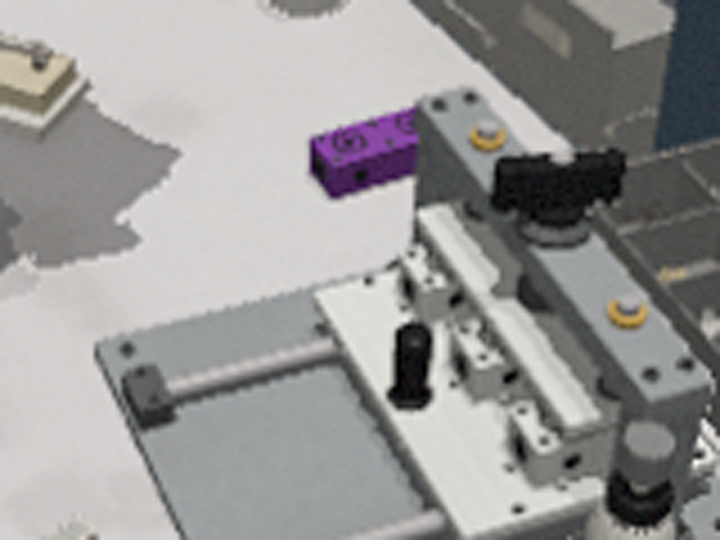

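```bash
python3 - <<'E'
from nest import *
p=np.load('pics/side26.npz')['p']; S=7; X0,Y0=330,215
q=cv2.resize(p[Y0:Y0+80,X0:X0+95],None,fx=S,fy=S,interpolation=cv2.INTER_CUBIC)[:,:,::-1].copy()
for x0,col in((.075,(0,0,255)),(.070,(0,160,0))):
    for a in proj('side',pins(np.array([.592,-.1138]),np.deg2rad(-5.7),.003,x0)): cv2.circle(q,tuple(np.round((a+.5-[X0,Y0])*S).astype(int)),3,col,1)
cv2.imwrite('pics/s26p.png',q)
E
```

```text
(no output)
```

View pics/s26p.png

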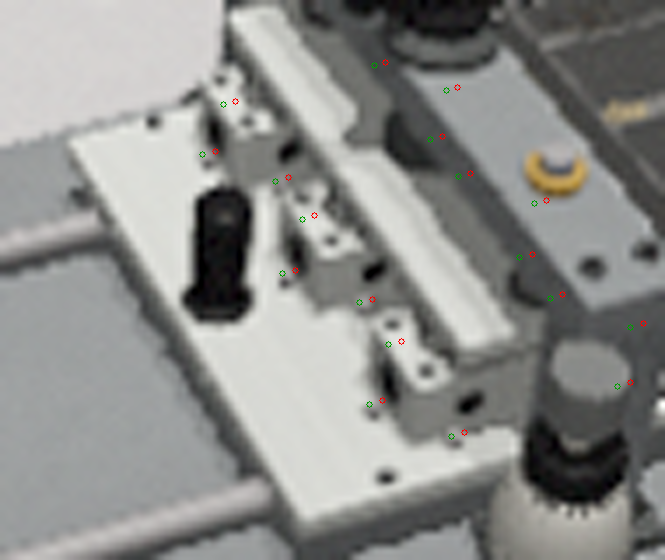

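```bash
python3 - <<'E'
from nest import *
c,s=np.cos(np.deg2rad(-5.7)),np.sin(np.deg2rad(-5.7))
X=[[.568,-.1114,z] for z in(.0745,.12,.165)]+[[.568+.037*c,-.1114+.037*s,.165],[.568-.037*c,-.1114-.037*s,.165]]
p=np.load('pics/side25.npz')['p']; q=cv2.resize(p[170:290,270:430],None,fx=4.5,fy=4.5,interpolation=cv2.INTER_CUBIC)[:,:,::-1].copy()
for a in proj('side',X): cv2.circle(q,tuple(np.round((a+.5-[270,170])*4.5).astype(int)),4,(0,0,255),2)
cv2.imwrite('pics/s25p.png',q)
d=np.load('pics/side25.npz')['d']
vv,uu=np.mgrid[215:262,345:392]; v=vv.ravel();u=uu.ravel(); P=world('side',np.c_[u,v],d[v,u])
for z0 in np.arange(.06,.24,.015):
    k=(P[:,2]>z0)&(P[:,2]<z0+.015)&(P[:,0]<.64)&(P[:,0]>.5)&(np.abs(P[:,1]+.12)<.11); print(round(z0,3),k.sum(),P[k,0].min() if k.any() else 0,P[k,0].max() if k.any() else 0, P[k,1].min() if k.any() else 0)
E
```

```text
0.06 140 0.5565244634485598 0.6364270339819833 -0.1800885153701957
0.075 142 0.5551505350409272 0.6394146516607455 -0.1882809998545117
0.09 74 0.555066861688299 0.6396142170892467 -0.18627297994710817
0.105 25 0.5556950570750057 0.5584920309604953 -0.12415595937823015
0.12 25 0.5545855822071541 0.5597062880219579 -0.12699313641396895
0.135 0 0 0 0
0.15 42 0.5253190532511852 0.6384888249072306 -0.19564614389365662
0.165 204 0.5218200748911035 0.6355443886776568 -0.19771159109112504
0.18 159 0.52213432950722 0.5890455622416576 -0.2033628674326162
0.195 595 0.5220062233547752 0.5900700524691693 -0.20456785666014413
0.21 70 0.5380212373166537 0.5800458870613074 -0.15594124334469825
0.225 0 0 0 0
```

View pics/s25p.png

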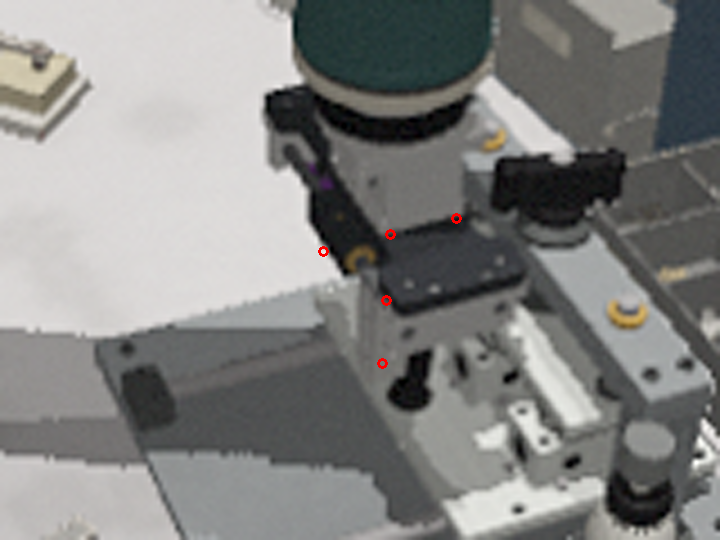

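The travel measures about 131–133 mm against 135. To be sure it is home, I'll push once more, somewhat harder, and measure again.

```bash
python3 -m crank '[{"tx":0,"ty":-45,"tz":0,"spin":0},{"tx":0,"ty":-90,"tz":0,"spin":0},{"tx":0,"ty":-135,"tz":0,"spin":0},{"tx":0,"ty":-180,"tz":0,"spin":0},{"tx":0,"ty":-225,"tz":0,"spin":0},{"tx":10,"ty":-260,"tz":-20,"spin":0},{"tx":30,"ty":-284,"tz":-60,"spin":0},{"tx":45,"ty":-287,"tz":-100,"spin":0},{"tx":55,"ty":-288,"tz":-133,"spin":0},{"tx":60,"ty":-289,"tz":-133,"spin":0}]' 0 40; python3 -m crank '[{"tx":0,"ty":0,"tz":0,"spin":0},{"tx":0,"ty":0,"tz":0,"spin":0}]' 0 40
```

```text
clock: 39.3
tool_pos: [0.526, -0.1056, 0.0677]
tool_rot: [0.157, 3.122, 0.005]
ft_force: [-0.9, 0.1, -0.1]
width: 0.004
clock: 39.5
tool_pos: [0.5263, -0.1057, 0.0692]
tool_rot: [0.157, 3.121, 0.005]
ft_force: [-0.6, 0.4, -0.2]
width: 0.005
```

```bash
python3 -m crank '[{"tx":10,"ty":-1,"tz":0,"spin":0},{"tx":20,"ty":-2,"tz":0,"spin":0},{"tx":30,"ty":-3,"tz":0,"spin":0},{"tx":36,"ty":-4,"tz":0,"spin":0},{"tx":39,"ty":-4,"tz":0,"spin":0},{"tx":39,"ty":-4,"tz":0,"spin":0}]' 0 40; python3 -m crank '[{"tx":2,"ty":0,"tz":0,"spin":0},{"tx":2,"ty":0,"tz":0,"spin":0}]' 0 40;python3 -m crank '[{"tx":2,"ty":0,"tz":0,"spin":0},{"tx":2,"ty":0,"tz":0,"spin":0}]' 0 40; python3 -m crank '[{"tx":2,"ty":0,"tz":0,"spin":0},{"tx":2,"ty":0,"tz":0,"spin":0}]' 0 40
```

```text
clock: 40.1
tool_pos: [0.5655, -0.1098, 0.0691]
tool_rot: [0.157, 3.121, 0.005]
ft_force: [0.2, 0.4, 0.5]
width: 0.005
clock: 40.3
tool_pos: [0.5674, -0.1098, 0.069]
tool_rot: [0.157, 3.121, 0.005]
ft_force: [-0.5, -0.5, 0.1]
width: 0.006
clock: 40.5
tool_pos: [0.5684, -0.1098, 0.0688]
tool_rot: [0.158, 3.123, 0.006]
ft_force: [-6.6, 0.8, 5.0]
width: 0.004
clock: 40.7
tool_pos: [0.5685, -0.1098, 0.0686]
tool_rot: [0.159, 3.127, 0.007]
ft_force: [-14.3, 2.3, 11.6]
width: 0.004
```

The tool stops hard at the same x, so this is the end stop and the carriage is home. Back out and go above the knob.

```bash
python3 -m crank '[{"tx":-10,"ty":1,"tz":0,"spin":0},{"tx":-50,"ty":5,"tz":0,"spin":0},{"tx":-85,"ty":8,"tz":20,"spin":0},{"tx":-95,"ty":9,"tz":60,"spin":0},{"tx":-95,"ty":9,"tz":110,"spin":0},{"tx":-90,"ty":9,"tz":155,"spin":-0.05},{"tx":-60,"ty":5,"tz":190,"spin":-0.1},{"tx":-20,"ty":0,"tz":195,"spin":-0.2},{"tx":25,"ty":-4,"tz":195,"spin":-0.239},{"tx":65,"ty":-8,"tz":195,"spin":-0.239}]' 60 60; python3 -m crank '[{"tx":20,"ty":-2,"tz":0,"spin":0},{"tx":33,"ty":-4,"tz":0,"spin":0},{"tx":33,"ty":-4,"tz":0,"spin":0}]' 60 60; python3 look.py side27 side 290 430 120 260 4.2
```

```text
clock: 41.7
tool_pos: [0.6352, -0.1174, 0.2637]
tool_rot: [0.531, 3.084, 0.006]
ft_force: [-0.3, 1.4, 0.1]
width: 0.638
clock: 42.0
tool_pos: [0.6688, -0.1215, 0.2628]
tool_rot: [0.531, 3.085, 0.005]
ft_force: [0.4, 0.4, -0.6]
width: 0.638
```

View pics/side27c.png

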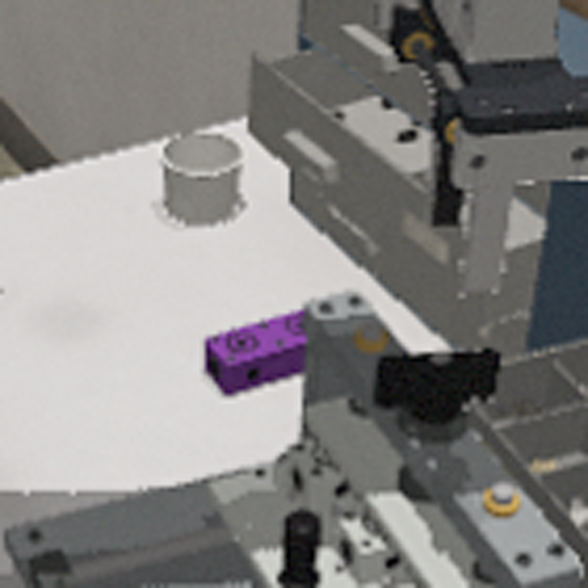

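```bash
python3 -m crank '[{"tx":-2,"ty":0,"tz":-30,"spin":0},{"tx":-2,"ty":0,"tz":-60,"spin":0},{"tx":-2,"ty":0,"tz":-80,"spin":0},{"tx":-2,"ty":0,"tz":-92,"spin":0},{"tx":-2,"ty":0,"tz":-92,"spin":0}]' 60 60; python3 - <<'E'
from h import *
s=manip.state(); print(np.round(s['qpos'],3),s['tool_pos'],s['torque'])
E
python3 look.py side28 side 320 430 150 240 6
```

```text
clock: 42.55
tool_pos: [0.6649, -0.1213, 0.1702]
tool_rot: [0.532, 3.087, 0.005]
ft_force: [0.4, 0.0, 0.2]
width: 0.641
[-0.226  0.594  0.533  1.538 -0.331  1.09   1.613] [ 0.66493156 -0.12134989  0.17023564] [-0.02054029 -0.01463331  0.06493666]
```

View pics/side28c.png

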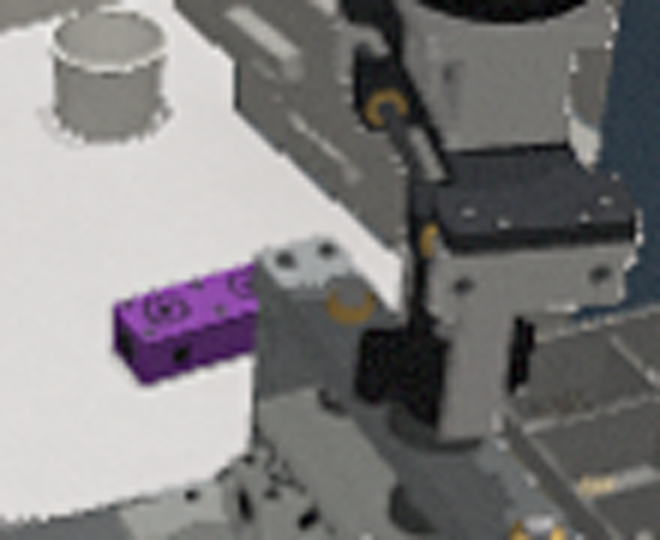

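```bash
python3 -m crank '[{"tx":0,"ty":0,"tz":0,"spin":0},{"tx":0,"ty":0,"tz":0,"spin":0},{"tx":0,"ty":0,"tz":0,"spin":0},{"tx":0,"ty":0,"tz":0,"spin":0},{"tx":0,"ty":0,"tz":0,"spin":0},{"tx":0,"ty":0,"tz":0,"spin":0}]' 5 60; python3 - <<'E'
from h import *
s=manip.state(); print(s['tool_pos'],s['tool_rot'],s['torque'],s['ft_force'],s['width']*94)
E
```

```text
clock: 43.2
tool_pos: [0.6664, -0.1198, 0.1716]
tool_rot: [0.53, 3.085, 0.009]
ft_force: [4.8, 9.8, -0.7]
width: 0.169
[ 0.66637111 -0.11978878  0.17164433] [0.53009711 3.08465149 0.00893777] [ 1.15164098 -0.70600432  0.02569813] [ 4.78764174  9.81463631 -0.74888045] 15.891005123933882
```

```bash
cat > kn.py <<'E'
from h import *
from scipy.spatial.transform import Rotation as Ro
import json,os
T=[];F=[]
s=manip.state()
y=Ro.from_rotvec(s['tool_rot']).as_matrix()[:,1]; a=np.arctan2(y[1],y[0])
f='ang.json'; L=json.load(open(f)) if os.path.exists(f) else []
if L:
    while a-L[-1]>np.pi/2: a-=np.pi
    while a-L[-1]<-np.pi/2: a+=np.pi
L.append(float(a)); json.dump(L,open(f,'w'))
print('t %.2f ang %.4f turned(cw) %.4f torque'%(s['clock'],a,L[0]-a),np.round(s['torque'],3),'F',np.round(s['ft_force'],1),'pos',np.round(s['tool_pos'],4),'q7 %.2f w %.1f'%(s['qpos'][6],s['width']*94))
E
rm -f ang.json; python3 kn.py; python3 -m crank '[{"tx":0,"ty":0,"tz":0,"spin":-0.06},{"tx":0,"ty":0,"tz":0,"spin":-0.12},{"tx":0,"ty":0,"tz":0,"spin":-0.18},{"tx":0,"ty":0,"tz":0,"spin":-0.24},{"tx":0,"ty":0,"tz":0,"spin":-0.3}]' 5 60 >/dev/null; python3 kn.py;  python3 -m crank '[{"tx":0,"ty":0,"tz":0,"spin":-0.06},{"tx":0,"ty":0,"tz":0,"spin":-0.12},{"tx":0,"ty":0,"tz":0,"spin":-0.18},{"tx":0,"ty":0,"tz":0,"spin":-0.24},{"tx":0,"ty":0,"tz":0,"spin":-0.3}]' 5 60 >/dev/null; python3 kn.py
```

```text
t 43.20 ang 1.2305 turned(cw) 0.0000 torque [ 1.152 -0.706  0.026] F [ 4.8  9.8 -0.7] pos [ 0.6664 -0.1198  0.1716] q7 1.61 w 15.9
t 43.70 ang 0.9281 turned(cw) 0.3023 torque [-0.228  0.23  -0.006] F [-0.2 -0.3  0.5] pos [ 0.6664 -0.1198  0.1717] q7 1.34 w 14.9
t 44.20 ang 0.6258 turned(cw) 0.6047 torque [-0.284  0.451  0.022] F [-0.1 -0.6  1. ] pos [ 0.6663 -0.1199  0.1716] q7 1.07 w 15.0
```

```bash
python3 look.py side29 side 320 430 150 240 6; python3 - <<'E'
from h import *
for i in range(4):
    manip.read_camera('top'); s=manip.state(); print(s['torque'])
E
```

```text
[-0.37498989  0.5563744  -0.05035213]
[-0.35844238  0.46974483 -0.07049392]
[-0.28053129  0.49203354 -0.08578364]
[-0.32453893  0.50410336 -0.1434146 ]
```

View pics/side29c.png

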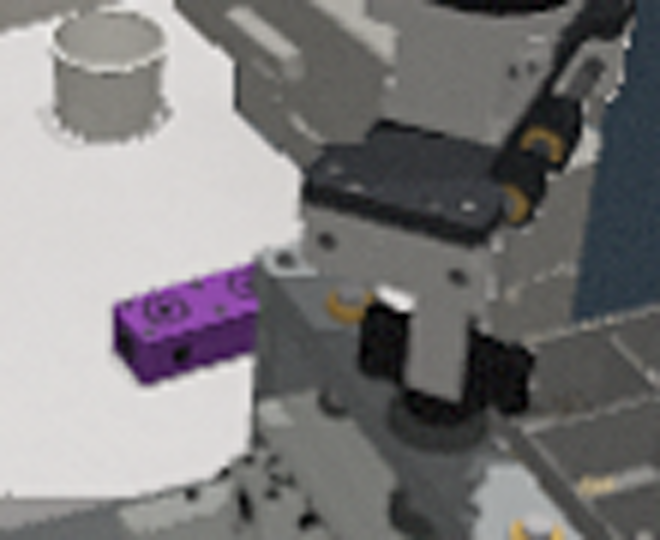

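The wing turns with the gripper. Continue, watching both the wrist torque and the joint 7 effort.

```bash
sed -i "s/'q7 %.2f w %.1f'%(s\['qpos'\]\[6\],s\['width'\]\*94)/'q7 %.2f w %.1f eff7 %.4f'%(s['qpos'][6],s['width']*94,s['joint_efforts'][6])/" kn.py; python3 kn.py
for i in 1; do python3 -m crank '[{"tx":0,"ty":0,"tz":0,"spin":-0.06},{"tx":0,"ty":0,"tz":0,"spin":-0.12},{"tx":0,"ty":0,"tz":0,"spin":-0.18},{"tx":0,"ty":0,"tz":0,"spin":-0.24},{"tx":0,"ty":0,"tz":0,"spin":-0.3}]' 5 60 >/dev/null; python3 kn.py; done
python3 -m crank '[{"tx":0,"ty":0,"tz":0,"spin":-0.05},{"tx":0,"ty":0,"tz":0,"spin":-0.1},{"tx":0,"ty":0,"tz":0,"spin":-0.15}]' 5 60 >/dev/null; python3 kn.py
python3 -m crank '[{"tx":0,"ty":0,"tz":0,"spin":-0.05},{"tx":0,"ty":0,"tz":0,"spin":-0.1},{"tx":0,"ty":0,"tz":0,"spin":-0.15}]' 5 60 >/dev/null; python3 kn.py
python3 -m crank '[{"tx":0,"ty":0,"tz":0,"spin":-0.05},{"tx":0,"ty":0,"tz":0,"spin":-0.1},{"tx":0,"ty":0,"tz":0,"spin":-0.15}]' 5 60 >/dev/null; python3 kn.py
python3 -m crank '[{"tx":0,"ty":0,"tz":0,"spin":-0.05},{"tx":0,"ty":0,"tz":0,"spin":-0.1},{"tx":0,"ty":0,"tz":0,"spin":-0.15}]' 5 60 >/dev/null; python3 kn.py
```

```text
t 44.45 ang 0.6298 turned(cw) 0.6006 torque [-0.325  0.504 -0.143] F [-0.8 -1.   0.7] pos [ 0.6663 -0.1199  0.1716] q7 1.08 w 15.7 eff7 -0.0062
t 44.95 ang 0.3287 turned(cw) 0.9018 torque [-0.292  0.658  0.044] F [-1.2 -0.5  1.6] pos [ 0.6662 -0.12    0.1717] q7 0.81 w 15.7 eff7 1.7058
t 45.25 ang 0.1782 turned(cw) 1.0523 torque [-0.243  0.61   0.033] F [-1.8 -0.1  1.7] pos [ 0.6661 -0.12    0.1717] q7 0.68 w 15.6 eff7 1.4069
t 45.55 ang 0.0275 turned(cw) 1.2030 torque [-0.096  0.621  0.002] F [-1.  -0.   1.8] pos [ 0.666  -0.12    0.1716] q7 0.54 w 15.7 eff7 1.4068
t 45.85 ang -0.1231 turned(cw) 1.3536 torque [-0.136  0.635  0.09 ] F [-1.3 -0.2  1.4] pos [ 0.666  -0.12    0.1717] q7 0.41 w 15.6 eff7 1.4040
t 46.15 ang -0.2738 turned(cw) 1.5042 torque [-0.029  0.61   0.088] F [-1.7 -0.1  0.7] pos [ 0.6659 -0.12    0.1717] q7 0.28 w 15.6 eff7 1.4027
```

Joint 7 effort is a clean signal: 1.40 at this constant speed. From here I'll go in 0.1 rad steps.

```bash

python3 -m crank '[{"tx":0,"ty":0,"tz":0,"spin":-0.05},{"tx":0,"ty":0,"tz":0,"spin":-0.1},{"tx":0,"ty":0,"tz":0,"spin":-0.15}]' 5 60 >/dev/null; python3 kn.py
python3 -m crank '[{"tx":0,"ty":0,"tz":0,"spin":-0.05},{"tx":0,"ty":0,"tz":0,"spin":-0.1}]' 5 60 >/dev/null; python3 kn.py
python3 -m crank '[{"tx":0,"ty":0,"tz":0,"spin":-0.05},{"tx":0,"ty":0,"tz":0,"spin":-0.1}]' 5 60 >/dev/null; python3 kn.py
python3 -m crank '[{"tx":0,"ty":0,"tz":0,"spin":-0.05},{"tx":0,"ty":0,"tz":0,"spin":-0.1}]' 5 60 >/dev/null; python3 kn.py
```

```text
t 46.45 ang -0.4243 turned(cw) 1.6548 torque [-0.025  0.65   0.044] F [-1.6 -0.8  1.7] pos [ 0.6659 -0.1199  0.1717] q7 0.15 w 15.8 eff7 1.4016
t 46.65 ang -0.5250 turned(cw) 1.7555 torque [-0.099  0.61   0.06 ] F [-0.3 -1.3  1.6] pos [ 0.6658 -0.12    0.1716] q7 0.06 w 15.6 eff7 1.3922
t 46.85 ang -0.6256 turned(cw) 1.8561 torque [-0.04   0.616  0.009] F [-1.8  0.6  1. ] pos [ 0.6658 -0.1199  0.1716] q7 -0.03 w 15.5 eff7 1.3919
t 47.05 ang -0.7262 turned(cw) 1.9567 torque [-0.005  0.607  0.037] F [-1.9 -0.3  1.8] pos [ 0.6657 -0.1199  0.1717] q7 -0.12 w 15.7 eff7 1.3925
```

```bash

python3 -m crank '[{"tx":0,"ty":0,"tz":0,"spin":-0.03},{"tx":0,"ty":0,"tz":0,"spin":-0.06}]' 5 60 >/dev/null; python3 kn.py
python3 -m crank '[{"tx":0,"ty":0,"tz":0,"spin":-0.03},{"tx":0,"ty":0,"tz":0,"spin":-0.06}]' 5 60 >/dev/null; python3 kn.py
python3 -m crank '[{"tx":0,"ty":0,"tz":0,"spin":-0.03},{"tx":0,"ty":0,"tz":0,"spin":-0.06}]' 5 60 >/dev/null; python3 kn.py
```

```text
t 47.25 ang -0.7869 turned(cw) 2.0173 torque [0.044 0.61  0.046] F [-0.6 -0.3  1.4] pos [ 0.6657 -0.1199  0.1717] q7 -0.17 w 15.3 eff7 0.7645
t 47.45 ang -0.8487 turned(cw) 2.0791 torque [-0.015  0.634  0.089] F [-0.7 -0.5  2.2] pos [ 0.6657 -0.1199  0.1717] q7 -0.23 w 15.6 eff7 0.8487
t 47.65 ang -0.9110 turned(cw) 2.1415 torque [-0.006  0.591  0.012] F [-2.2  0.4  2.2] pos [ 0.6657 -0.1198  0.1717] q7 -0.28 w 15.9 eff7 0.7990
```

```bash
python3 look.py side30 side 310 430 170 290 5
```

```text
(no output)
```

View pics/side30c.png

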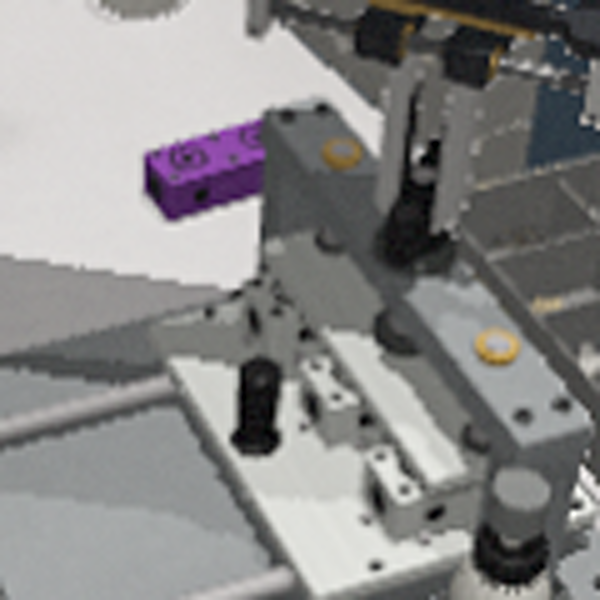

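```bash

python3 -m crank '[{"tx":0,"ty":0,"tz":0,"spin":-0.03},{"tx":0,"ty":0,"tz":0,"spin":-0.06}]' 5 60 >/dev/null; python3 kn.py
python3 -m crank '[{"tx":0,"ty":0,"tz":0,"spin":-0.03},{"tx":0,"ty":0,"tz":0,"spin":-0.06}]' 5 60 >/dev/null; python3 kn.py
python3 -m crank '[{"tx":0,"ty":0,"tz":0,"spin":-0.03},{"tx":0,"ty":0,"tz":0,"spin":-0.06}]' 5 60 >/dev/null; python3 kn.py
python3 -m crank '[{"tx":0,"ty":0,"tz":0,"spin":-0.03},{"tx":0,"ty":0,"tz":0,"spin":-0.06}]' 5 60 >/dev/null; python3 kn.py
```

```text
t 47.90 ang -0.9746 turned(cw) 2.2050 torque [0.095 0.649 0.069] F [-2.4 -0.3  2.8] pos [ 0.6657 -0.1198  0.1717] q7 -0.34 w 15.7 eff7 0.7972
t 48.10 ang -1.0369 turned(cw) 2.2674 torque [0.083 0.706 0.04 ] F [-1.3  0.6  2.6] pos [ 0.6656 -0.1198  0.1717] q7 -0.39 w 15.2 eff7 0.8007
t 48.30 ang -1.0994 turned(cw) 2.3299 torque [0.194 0.716 0.023] F [-2.   0.1  2.2] pos [ 0.6656 -0.1198  0.1716] q7 -0.45 w 15.4 eff7 0.7806
t 48.50 ang -1.1620 turned(cw) 2.3925 torque [0.226 0.754 0.016] F [-1.8  0.2  2.7] pos [ 0.6656 -0.1198  0.1716] q7 -0.50 w 15.1 eff7 0.7722
```

```bash

python3 -m crank '[{"tx":0,"ty":0,"tz":0,"spin":-0.03},{"tx":0,"ty":0,"tz":0,"spin":-0.06}]' 5 60 >/dev/null; python3 kn.py
python3 -m crank '[{"tx":0,"ty":0,"tz":0,"spin":-0.03},{"tx":0,"ty":0,"tz":0,"spin":-0.06}]' 5 60 >/dev/null; python3 kn.py
python3 -m crank '[{"tx":0,"ty":0,"tz":0,"spin":-0.03},{"tx":0,"ty":0,"tz":0,"spin":-0.06}]' 5 60 >/dev/null; python3 kn.py
```

```text
t 48.70 ang -1.2247 turned(cw) 2.4551 torque [0.168 0.728 0.009] F [-1.8 -0.2  2.7] pos [ 0.6656 -0.1198  0.1716] q7 -0.56 w 15.4 eff7 0.7698
t 48.90 ang -1.2872 turned(cw) 2.5177 torque [0.241 0.818 0.052] F [-2.2 -0.5  2.7] pos [ 0.6656 -0.1197  0.1717] q7 -0.61 w 15.9 eff7 0.7549
t 49.10 ang -1.3498 turned(cw) 2.5802 torque [0.21  0.778 0.267] F [-3.2  0.4  3.5] pos [ 0.6656 -0.1197  0.1717] q7 -0.67 w 15.6 eff7 0.6172
```

The wrist torque has jumped to 0.27 N m and the joint 7 effort shifted too. One more small step to confirm.

```bash

python3 -m crank '[{"tx":0,"ty":0,"tz":0,"spin":-0.03},{"tx":0,"ty":0,"tz":0,"spin":-0.06}]' 5 60 >/dev/null; python3 kn.py
python3 look.py side31 side 310 430 170 290 5
```

```text
t 49.30 ang -1.4124 turned(cw) 2.6428 torque [0.281 0.77  0.201] F [-1.6 -0.6  2.8] pos [ 0.6656 -0.1197  0.1716] q7 -0.72 w 15.5 eff7 0.5886
```

View pics/side31c.png

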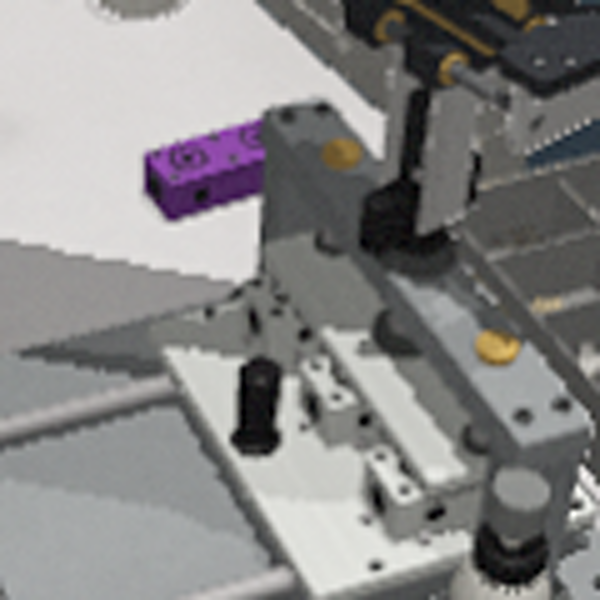

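Onset confirmed at about 2.545 rad turned. The target is 2.545 + 0.785 = 3.33, so 0.69 rad more.

```bash

python3 -m crank '[{"tx":0,"ty":0,"tz":0,"spin":-0.05},{"tx":0,"ty":0,"tz":0,"spin":-0.1},{"tx":0,"ty":0,"tz":0,"spin":-0.15},{"tx":0,"ty":0,"tz":0,"spin":-0.2},{"tx":0,"ty":0,"tz":0,"spin":-0.25}]' 5 60 >/dev/null; python3 kn.py
python3 -m crank '[{"tx":0,"ty":0,"tz":0,"spin":-0.05},{"tx":0,"ty":0,"tz":0,"spin":-0.1},{"tx":0,"ty":0,"tz":0,"spin":-0.15},{"tx":0,"ty":0,"tz":0,"spin":-0.2},{"tx":0,"ty":0,"tz":0,"spin":-0.25}]' 5 60 >/dev/null; python3 kn.py
```

```text
t 49.85 ang -1.6664 turned(cw) 2.8968 torque [0.42  0.862 0.232] F [-2.8  0.9  2.1] pos [ 0.6656 -0.1196  0.1716] q7 -0.95 w 15.3 eff7 1.2787
t 50.35 ang -1.9186 turned(cw) 3.1491 torque [0.426 0.834 0.251] F [-3.5  0.7  2.5] pos [ 0.6656 -0.1195  0.1716] q7 -1.19 w 15.6 eff7 1.3083
```

```bash

python3 -m crank '[{"tx":0,"ty":0,"tz":0,"spin":-0.05},{"tx":0,"ty":0,"tz":0,"spin":-0.1},{"tx":0,"ty":0,"tz":0,"spin":-0.15},{"tx":0,"ty":0,"tz":0,"spin":-0.178},{"tx":0,"ty":0,"tz":0,"spin":-0.178}]' 5 60 >/dev/null; python3 kn.py;python3 -m crank '[{"tx":0,"ty":0,"tz":0,"spin":0}]' 5 60 >/dev/null; python3 kn.py; python3 look.py side32 side 310 430 170 290 5
```

```text
t 50.85 ang -2.0970 turned(cw) 3.3274 torque [0.492 0.714 0.114] F [-2.9  0.9  2.6] pos [ 0.6656 -0.1194  0.1716] q7 -1.36 w 15.5 eff7 -1.0790
t 50.95 ang -2.0959 turned(cw) 3.3264 torque [0.33  0.738 0.137] F [-2.5  1.1  3. ] pos [ 0.6656 -0.1194  0.1717] q7 -1.36 w 15.4 eff7 -0.2791
```

View pics/side32c.png

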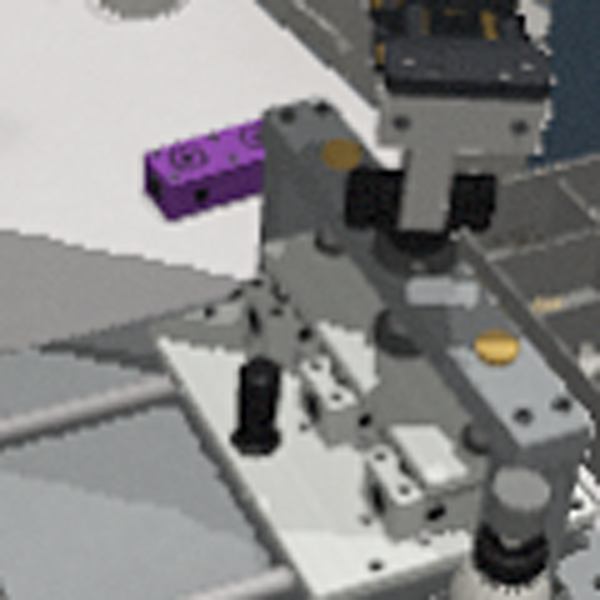

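Release, rise and move away for a look at the knob.

```bash
python3 -m crank '[{"tx":0,"ty":0,"tz":0,"spin":0},{"tx":0,"ty":0,"tz":0,"spin":0},{"tx":0,"ty":0,"tz":0,"spin":0},{"tx":0,"ty":0,"tz":0,"spin":0}]' 40 40; python3 -m crank '[{"tx":0,"ty":0,"tz":30,"spin":0},{"tx":0,"ty":0,"tz":70,"spin":0},{"tx":0,"ty":0,"tz":100,"spin":0},{"tx":-40,"ty":20,"tz":110,"spin":0},{"tx":-80,"ty":60,"tz":110,"spin":0},{"tx":-120,"ty":100,"tz":110,"spin":0},{"tx":-150,"ty":140,"tz":110,"spin":0},{"tx":-180,"ty":180,"tz":110,"spin":0},{"tx":-200,"ty":225,"tz":110,"spin":0},{"tx":-200,"ty":270,"tz":110,"spin":0}]' 40 40;  python3 -m crank '[{"tx":0,"ty":45,"tz":0,"spin":0},{"tx":0,"ty":90,"tz":0,"spin":0},{"tx":0,"ty":120,"tz":0,"spin":0}]' 0 40; python3 home.py top10; python3 look.py side33 side 310 430 170 290 5
```

```text
clock: 51.4
tool_pos: [0.6657, -0.1194, 0.1716]
tool_rot: [3.032, -0.815, -0.015]
ft_force: [-0.2, -0.6, -0.4]
width: 0.421
clock: 52.4
tool_pos: [0.4672, 0.1336, 0.282]
tool_rot: [-3.032, 0.817, 0.017]
ft_force: [2.4, 0.7, -0.3]
width: 0.424
clock: 52.7
tool_pos: [0.4664, 0.257, 0.2819]
tool_rot: [-3.032, 0.812, 0.018]
ft_force: [-1.1, 0.0, 0.4]
width: 0.205
handle local [-0.0043  0.0003] 51
front -0.019418438392541433
knob ((665.9121704101562, -121.24373626708984), (15.69604206085205, 69.13085174560547), 68.1842269897461) z 0.18810000284254363
```

View pics/top10c.png

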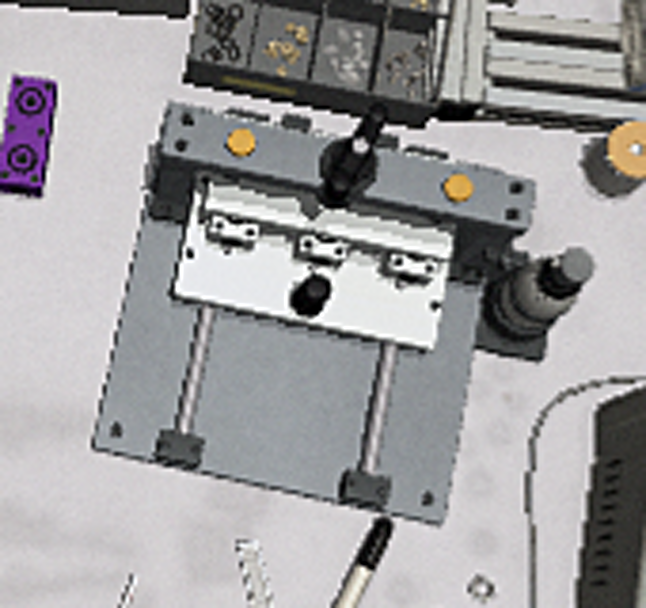

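View pics/side33c.png

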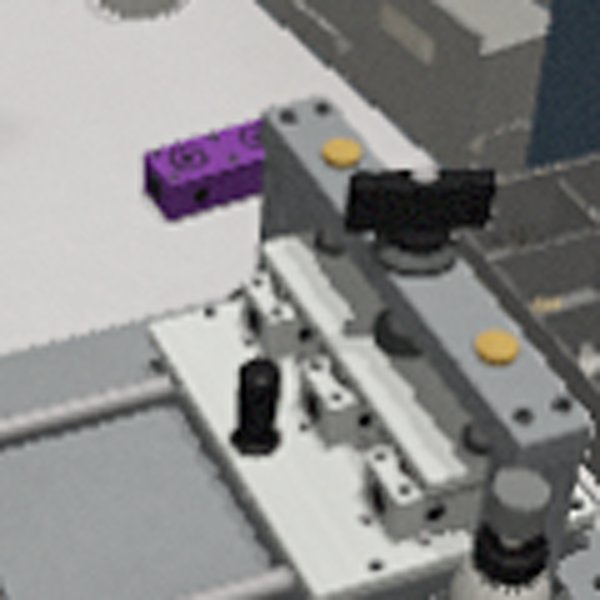

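```bash
python3 - <<'E'
from nest import *
def ang(cam,name,win):
    z=np.load(f'pics/{name}.npz'); p,d=z['p'],z['d']; vv,uu=np.mgrid[win[0]:win[1],win[2]:win[3]]; v=vv.ravel();u=uu.ravel()
    P=world(cam,np.c_[u,v],d[v,u]); k=(P[:,2]>.180)&(P[:,2]<.197)&(np.hypot(P[:,0]-.666,P[:,1]+.121)<.042)&(d[v,u]>0)
    Q=P[k,:2]; C=Q-Q.mean(0); w,V=np.linalg.eigh(C.T@C); a=np.rad2deg(np.arctan2(V[1,1],V[0,1])); a=(a+90)%180-90
    r=cv2.minAreaRect((Q*1000).astype(np.float32)); print(cam,name,k.sum(),'pca',round(a,2),'len',np.ptp(C@V[:,1]),np.ptp(C@V[:,0]),'c',Q.mean(0))
for n in('top1','top4','top5','top6','top7','top8','top9','top10'): ang('top',n,(130,175,370,420))
for n in('side4','side8','side18','side21','side26','side33'): ang('side',n,(190,240,360,420))
E
```

```text
top top1 156 pca -19.24 len 0.07081033707590609 0.015640863155876022 c [ 0.6643 -0.1206]
top top4 154 pca -20.07 len 0.06974462319125847 0.015191811951508538 c [ 0.6646 -0.1207]
top top5 153 pca -19.25 len 0.070249555651827 0.015590313081527807 c [ 0.6646 -0.1208]
top top6 154 pca -19.62 len 0.07116546200823287 0.015387104539520493 c [ 0.6641 -0.1206]
top top7 155 pca -19.55 len 0.06816887708397833 0.015506499415733276 c [ 0.6646 -0.1206]
top top8 155 pca -19.76 len 0.06895676386068333 0.015371524941198755 c [ 0.6642 -0.1205]
top top9 156 pca -19.72 len 0.07018685809153702 0.015407600613774993 c [ 0.6641 -0.1205]
top top10 156 pca -21.65 len 0.06913869960474031 0.015601526253717364 c [ 0.6644 -0.1206]
side side4 153 pca -18.02 len 0.06849932311719117 0.018956483977953027 c [ 0.6613 -0.1228]
side side8 157 pca -18.54 len 0.06710166155684606 0.019220097954255694 c [ 0.6615 -0.1231]
side side18 151 pca -17.97 len 0.06901426798924831 0.01635883378440625 c [ 0.6616 -0.1227]
side side21 154 pca -18.85 len 0.06747380133105899 0.018971975345900914 c [ 0.6615 -0.1229]
side side26 158 pca -18.52 len 0.0666408970029232 0.01805202017133898 c [ 0.6616 -0.1231]
side side33 160 pca -23.14 len 0.0694993783421091 0.016774477663632076 c [ 0.6622 -0.123 ]
```

By tool angle the knob turned 3.33 rad, but the wing direction in the pictures suggests about 3.2. I'll measure the wing angle properly by fitting a rendered model to the images before and after.

```bash
cat > wing.py <<'E'
from nest import *
from scipy.optimize import minimize
S=8
def render(cam,win,th,cx,cy,zt,shape):
    c,s=np.cos(th),np.sin(th)
    B=[]
    for a in(-1,1):
        for b in(-1,1):
            for z in(zt,zt-.030): B.append((cx+a*.036*c-b*.008*s,cy+a*.036*s+b*.008*c,z))
    t=np.linspace(0,2*np.pi,40,endpoint=False)
    H=[(cx+.015*np.cos(x),cy+.015*np.sin(x),z) for x in t for z in(zt-.03,zt-.045)]
    img=np.zeros((shape[0]*S,shape[1]*S),np.uint8)
    for X in(B,H):
        uv=(proj(cam,np.array(X))+.5-[win[2],win[0]])*S
        h=cv2.convexHull(uv.astype(np.float32)); cv2.fillConvexPoly(img,np.round(h*16).astype(np.int32),255,shift=4)
    return cv2.resize(img,shape[::-1],interpolation=cv2.INTER_AREA)/255.
def fit(cam,name,win,xy=None):
    p=np.load(f'pics/{name}.npz')['p']; g=cv2.cvtColor(p,cv2.COLOR_RGB2GRAY)[win[0]:win[1],win[2]:win[3]].astype(float)
    D=np.clip((95-g)/60,0,1)
    wt=None
    def cost(v):
        R=render(cam,win,v[0],v[1],v[2],.188,D.shape); m=cv2.dilate((R>0.05).astype(np.uint8),np.ones((5,5)))
        return float((((R-D)**2)*m).sum())
    best=None
    for a0 in np.deg2rad([-16,-20,-24,-29]):
        r=minimize(cost,[a0,.6655,-.121],method='Nelder-Mead',options=dict(initial_simplex=[[a0,.6655,-.121],[a0+.06,.6655,-.121],[a0,.6685,-.121],[a0,.6655,-.118]],xatol=1e-4,fatol=1e-3))
        if best is None or r.fun<best.fun: best=r
    print(cam,name,'deg %.2f'%np.rad2deg(best.x[0]),best.x[1:],'cost %.2f'%best.fun)
if __name__=='__main__':
    for n in('top4','top8','top9','top10'): fit('top',n,(130,172,372,418))
    for n in('side4','side21','side26','side33'): fit('side',n,(190,240,365,420))
E
python3 wing.py
```

```text
top top4 deg -17.60 [ 0.6671 -0.1218] cost 106.64
top top8 deg -16.58 [ 0.6667 -0.1215] cost 102.38
top top9 deg -17.25 [ 0.6668 -0.122 ] cost 97.50
top top10 deg -17.55 [ 0.6668 -0.1219] cost 107.29Traceback (most recent call last):
  File "wing.py", line 31, in <module>
    for n in('side4','side21','side26','side33'): fit('side',n,(190,240,365,420))
                                                  ~~~^^^^^^^^^^^^^^^^^^^^^^^^^^^^
  File "wing.py", line 26, in fit
    r=minimize(cost,[a0,.6655,-.121],method='Nelder-Mead',options=dict(initial_simplex=[[a0,.6655,-.121],[a0+.06,.6655,-.121],[a0,.6685,-.121],[a0,.6655,-.118]],xatol=1e-4,fatol=1e-3))
    res = _minimize_neldermead(fun, x0, args, callback, bounds=bounds,
                               **options)
    fxr = func(xr)
    fx = function(np.copy(x), *(wrapper_args + args))
  File "wing.py", line 22, in cost
    R=render(cam,win,v[0],v[1],v[2],.188,D.shape); m=cv2.dilate((R>0.05).astype(np.uint8),np.ones((5,5)))
  File "wing.py", line 14, in render
    uv=(proj(cam,np.array(X))+.5-[win[2],win[0]])*S
        ~~~~^^^^^^^^^^^^^^^^^
  File "h.py", line 17, in proj
    K,D,R,t=model(cam); return cv2.projectPoints(np.asarray(X,float).reshape(-1,1,3),cv2.Rodrigues(R)[0],t,K,D)[0].reshape(-1,2)
            ~~~~~^^^^^
  File "h.py", line 6, in model
    m=manip.camera_model(cam); K=np.array([[m['fx'],0,m['cx']],[0,m['fy'],m['cy']],[0,0,1]]); R=cv2.Rodrigues(np.array(m['rvec'],float))[0]
ValueError: time passes only in moves, steps and waits
```

```bash
python3 - <<'E'
import re
s=open('h.py').read()
s=s.replace("    m=manip.camera_model(cam); K=","    import os,json\n    f=f'cam_{cam}.json'\n    if os.path.exists(f): m=json.load(open(f))\n    else:\n        m={k:(np.asarray(v).tolist()) for k,v in manip.camera_model(cam).items()}; json.dump(m,open(f,'w'))\n    K=")
open('h.py','w').write(s)
E
python3 - <<'E'
from h import *
for c in('top','side'): model(c)
def crop(n,w): return cv2.resize(np.load(f'pics/{n}.npz')['p'][w[0]:w[1],w[2]:w[3]],None,fx=9,fy=9,interpolation=cv2.INTER_NEAREST)[:,:,::-1]
t=(130,165,375,415); s=(192,227,370,410)
a=np.vstack([np.hstack([crop('top9',t),crop('top10',t)]),np.hstack([crop('side26',s),crop('side33',s)])])
cv2.imwrite('pics/wing.png',a[:600]); print(a.shape)
E
```

```text
(630, 720, 3)
```

```bash
python3 - <<'E'
import cv2
a=cv2.imread('pics/wing.png'); print(a.shape); cv2.imwrite('pics/wing2.png',a)
E
```

```text
(600, 720, 3)
```

View pics/wing.png

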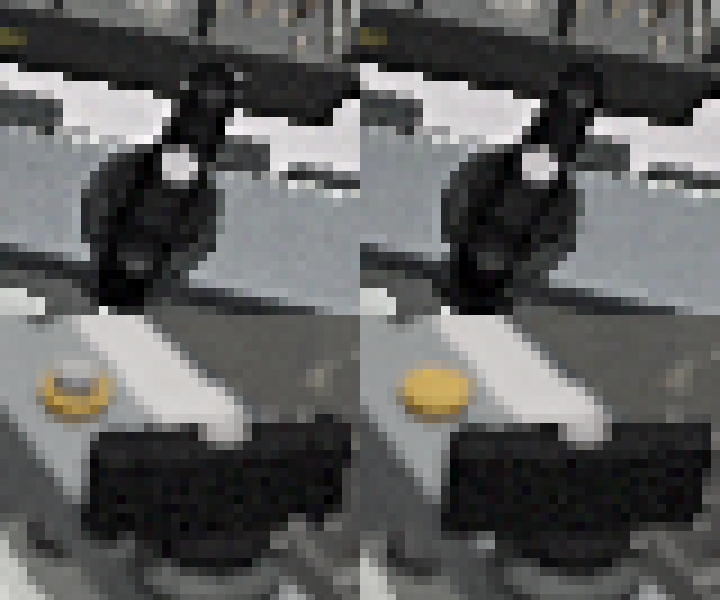

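```bash
python3 - <<'E'
import wing
from wing import *
def fit2(cam,name,win,thr,zt):
    p=np.load(f'pics/{name}.npz')['p']; g=cv2.cvtColor(p,cv2.COLOR_RGB2GRAY)[win[0]:win[1],win[2]:win[3]].astype(float)
    D=np.clip((thr-g)/(thr-22),0,1)
    def cost(v):
        c,s=np.cos(v[0]),np.sin(v[0]); B=[(v[1]+a*.036*c-b*.008*s,v[2]+a*.036*s+b*.008*c,z) for a in(-1,1) for b in(-1,1) for z in(zt,zt-.018)]
        img=np.zeros((D.shape[0]*S,D.shape[1]*S),np.uint8)
        uv=(proj(cam,np.array(B))+.5-[win[2],win[0]])*S
        cv2.fillConvexPoly(img,np.round(cv2.convexHull(uv.astype(np.float32))*16).astype(np.int32),255,shift=4)
        R=cv2.resize(img,D.shape[::-1],interpolation=cv2.INTER_AREA)/255.
        # penalise light inside, dark outside only above / beside (rows above lower edge)
        m=cv2.dilate((R>.05).astype(np.uint8),np.ones((5,5)))
        # ignore hub zone: below
        uvh=proj(cam,np.array([[v[1],v[2],zt-.018]]))[0]-[win[2],win[0]]
        yy,xx=np.mgrid[0:D.shape[0],0:D.shape[1]]
        ig=(np.abs(xx-uvh[0])<9)&(yy>uvh[1]-2) if cam=='side' else (np.hypot(xx-uvh[0],yy-uvh[1])<9)
        return float((((R-D)**2)*m*~ig).sum())
    best=None
    for a0 in np.deg2rad([-14,-18,-22,-26,-31]):
        r=minimize(cost,[a0,.6655,-.121],method='Nelder-Mead',options=dict(initial_simplex=[[a0,.6655,-.121],[a0+.05,.6655,-.121],[a0,.6675,-.121],[a0,.6655,-.119]],xatol=1e-4,fatol=1e-3))
        if best is None or r.fun<best.fun: best=r
    print(cam,name,'deg %.2f'%np.rad2deg(best.x[0]),best.x[1:],'cost %.2f'%best.fun)
for n in('side4','side21','side26','side33'): fit2('side',n,(185,240,360,425),60,.187)
for n in('top4','top8','top9','top10'): fit2('top',n,(130,172,372,418),40,.187)
E
```

```text
side side4 deg -16.00 [ 0.6594 -0.1262] cost 47.56
side side21 deg -16.01 [ 0.6594 -0.1262] cost 46.98
side side26 deg -15.99 [ 0.6594 -0.1263] cost 48.28
side side33 deg -20.96 [ 0.6596 -0.1262] cost 46.18
top top4 deg -19.25 [ 0.6635 -0.1201] cost 17.43
top top8 deg -19.51 [ 0.6633 -0.1198] cost 17.08
top top9 deg -19.35 [ 0.6636 -0.12  ] cost 16.45
top top10 deg -22.19 [ 0.6624 -0.1202] cost 24.20
```

Model fits give the wing 3–5° beyond a half turn, so the knob turned about 3.20 rad, with a slight lag in the jaws. That puts it about 0.74 rad past the onset, near the required 0.785, so I'll leave it. Before moving to the spray head, I'll check the height of the big instrument next to the bottle.

```bash
python3 - <<'E'
from nest import *
z=np.load('pics/top10.npz'); d=z['d']
vv,uu=np.mgrid[150:340:1,430:610:1]; v=vv.ravel();u=uu.ravel(); P=world('top',np.c_[u,v],d[v,u])
for h in(.05,.1,.15,.2):
    k=(P[:,2]>h)&(P[:,1]>-.45); print(h,k.sum(),P[k,2].max(), 'max y',P[k,1].max(),'near bottle:',[(round(x,2),round(P[k&(abs(P[:,0]-x)<.02)][:,1].max(),3)) for x in np.arange(.4,.72,.04) if (k&(abs(P[:,0]-x)<.02)).any()])
n=(P[:,2]>.148)&(P[:,2]<.162)&(np.hypot(P[:,0]-.609,P[:,1]+.2815)<.03); print('nozzle',n.sum(),P[n].mean(0),cv2.minAreaRect((P[n,:2]*1000).astype(np.float32)))
z=np.load('pics/side33.npz'); d=z['d']
vv,uu=np.mgrid[250:300,395:430]; v=vv.ravel();u=uu.ravel(); P=world('side',np.c_[u,v],d[v,u])
n=(P[:,2]>.148)&(P[:,2]<.16)&(np.hypot(P[:,0]-.609,P[:,1]+.2815)<.03); print('nozzle side',n.sum(),P[n].mean(0),cv2.minAreaRect((P[n,:2]*1000).astype(np.float32)))
E
```

```text
0.05 7000 1.1398600643262011 max y 0.029176349673367286 near bottle: [(np.float64(0.4), np.float64(-0.332)), (np.float64(0.44), np.float64(-0.336)), (np.float64(0.48), np.float64(-0.338)), (np.float64(0.52), np.float64(-0.339)), (np.float64(0.56), np.float64(-0.349)), (np.float64(0.6), np.float64(-0.259)), (np.float64(0.64), np.float64(-0.226)), (np.float64(0.68), np.float64(-0.226))]
0.1 6136 1.1398600643262011 max y 0.029176349673367286 near bottle: [(np.float64(0.4), np.float64(-0.333)), (np.float64(0.44), np.float64(-0.336)), (np.float64(0.48), np.float64(-0.339)), (np.float64(0.52), np.float64(-0.34)), (np.float64(0.56), np.float64(-0.349)), (np.float64(0.6), np.float64(-0.264)), (np.float64(0.64), np.float64(-0.226)), (np.float64(0.68), np.float64(-0.226))]
0.15 2638 1.1398600643262011 max y 0.029176349673367286 near bottle: [(np.float64(0.4), np.float64(-0.335)), (np.float64(0.44), np.float64(-0.337)), (np.float64(0.48), np.float64(-0.343)), (np.float64(0.52), np.float64(-0.344)), (np.float64(0.6), np.float64(-0.267)), (np.float64(0.64), np.float64(-0.278))]
0.2 131 1.1398600643262011 max y 0.029176349673367286 near bottle: []
nozzle 79 [ 0.6094 -0.2804  0.1549] ((609.8436279296875, -281.783935546875), (23.27960968017578, 24.902929306030273), 30.993732452392578)
nozzle side 97 [ 0.6058 -0.2826  0.1533] ((607.2477416992188, -281.09716796875), (24.832372665405273, 22.96723747253418), 50.62467575073242)
```

The instrument is under 0.2 m high, so the gripper body clears it. The nozzle is at (.6088, -.2815).

```bash
python3 -m crank '[{"tx":12,"ty":-45,"tz":0,"spin":0},{"tx":24,"ty":-90,"tz":0,"spin":0},{"tx":36,"ty":-135,"tz":0,"spin":0},{"tx":48,"ty":-180,"tz":0,"spin":0},{"tx":60,"ty":-225,"tz":0,"spin":0},{"tx":72,"ty":-270,"tz":0,"spin":0},{"tx":84,"ty":-315,"tz":0,"spin":0},{"tx":95,"ty":-360,"tz":0,"spin":0},{"tx":107,"ty":-405,"tz":0,"spin":0},{"tx":119,"ty":-450,"tz":0,"spin":0}]' 0 40; python3 -m crank '[{"tx":12,"ty":-45,"tz":0,"spin":0},{"tx":23,"ty":-88,"tz":0,"spin":0},{"tx":23,"ty":-88,"tz":-40,"spin":0},{"tx":23,"ty":-88,"tz":-80,"spin":0},{"tx":23,"ty":-88,"tz":-95,"spin":0},{"tx":23,"ty":-88,"tz":-95,"spin":0}]' 0 40; python3 look.py side34 side 310 450 150 310 3.7
```

```text
clock: 53.8
tool_pos: [0.5851, -0.1951, 0.2816]
tool_rot: [-3.035, 0.81, 0.017]
ft_force: [0.3, 0.7, 1.0]
width: 0.001
clock: 54.4
tool_pos: [0.6073, -0.2829, 0.1854]
tool_rot: [-3.034, 0.81, 0.021]
ft_force: [-0.3, 0.4, 0.7]
width: 0.006
```

View pics/side34c.png

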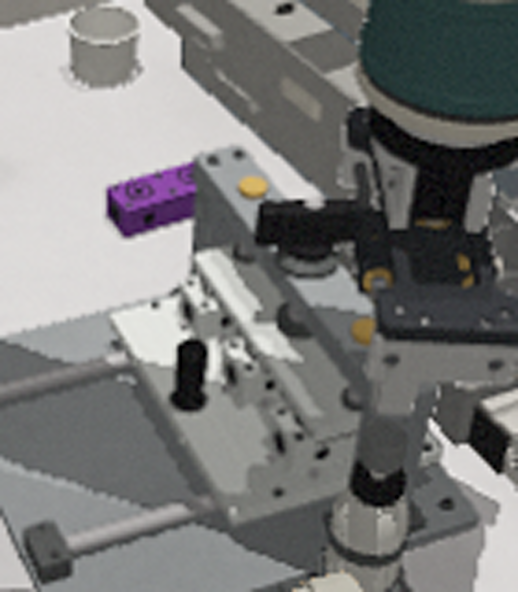

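```bash
python3 -m crank '[{"tx":1,"ty":1,"tz":-12,"spin":0},{"tx":1,"ty":1,"tz":-21,"spin":0},{"tx":1,"ty":1,"tz":-24,"spin":0},{"tx":1,"ty":1,"tz":-26,"spin":0},{"tx":1,"ty":1,"tz":-28,"spin":0},{"tx":1,"ty":1,"tz":-30,"spin":0},{"tx":1,"ty":1,"tz":-31,"spin":0},{"tx":1,"ty":1,"tz":-31,"spin":0}]' 0 40;  python3 -m crank '[{"tx":0,"ty":0,"tz":-1,"spin":0},{"tx":0,"ty":0,"tz":-1,"spin":0}]' 0 40; python3 -m crank '[{"tx":0,"ty":0,"tz":-1,"spin":0},{"tx":0,"ty":0,"tz":-1,"spin":0}]' 0 40
```

```text
clock: 55.25
tool_pos: [0.6092, -0.2822, 0.1565]
tool_rot: [-3.035, 0.81, 0.016]
ft_force: [-0.2, 2.4, 4.7]
width: 0.007
clock: 55.45
tool_pos: [0.6092, -0.2822, 0.1555]
tool_rot: [-3.035, 0.81, 0.016]
ft_force: [-1.4, 2.6, 5.4]
width: 0.009
clock: 55.65
tool_pos: [0.6092, -0.2822, 0.1551]
tool_rot: [-3.035, 0.81, 0.016]
ft_force: [-2.7, 4.1, 11.5]
width: 0.007
```

The force has gone past the spring's 5.5 N, so the head is at the bottom. One more small step to be sure, then up.

```bash
python3 -m crank '[{"tx":0,"ty":0,"tz":-1,"spin":0},{"tx":0,"ty":0,"tz":-1,"spin":0},{"tx":0,"ty":0,"tz":-1,"spin":0}]' 0 40; python3 look.py side35 side 310 450 150 310 3.7; python3 -m crank '[{"tx":0,"ty":0,"tz":4,"spin":0},{"tx":0,"ty":0,"tz":15,"spin":0},{"tx":0,"ty":0,"tz":45,"spin":0},{"tx":0,"ty":0,"tz":90,"spin":0},{"tx":0,"ty":20,"tz":125,"spin":0},{"tx":-15,"ty":65,"tz":125,"spin":0},{"tx":-30,"ty":110,"tz":125,"spin":0},{"tx":-50,"ty":155,"tz":125,"spin":0},{"tx":-70,"ty":200,"tz":125,"spin":0},{"tx":-90,"ty":245,"tz":125,"spin":0}]' 0 40;  python3 -m crank '[{"tx":-15,"ty":45,"tz":0,"spin":0},{"tx":-30,"ty":90,"tz":0,"spin":0},{"tx":-45,"ty":135,"tz":0,"spin":0},{"tx":-50,"ty":180,"tz":0,"spin":0},{"tx":-50,"ty":225,"tz":0,"spin":0},{"tx":-50,"ty":270,"tz":0,"spin":0},{"tx":-50,"ty":300,"tz":0,"spin":0}]' 0 40
python3 home.py top11; python3 look.py side36 side 250 450 150 320 3.5; python3 - <<'E'
from nest import *
z=np.load('pics/top11.npz'); d=z['d']
vv,uu=np.mgrid[150:210,430:470]; v=vv.ravel();u=uu.ravel(); P=world('top',np.c_[u,v],d[v,u])
n=(P[:,2]>.135)&(P[:,2]<.165)&(np.hypot(P[:,0]-.609,P[:,1]+.2815)<.012); print('nozzle z',np.median(P[n,2]))
E
```

```text
clock: 55.95
tool_pos: [0.6093, -0.2823, 0.1551]
tool_rot: [-3.034, 0.81, 0.015]
ft_force: [-5.6, 7.2, 16.4]
width: 0.004
clock: 57.0
tool_pos: [0.5224, -0.0444, 0.2803]
tool_rot: [-3.034, 0.81, 0.015]
ft_force: [1.8, -0.4, 1.4]
width: 0.0
clock: 57.7
tool_pos: [0.4718, 0.2587, 0.2805]
tool_rot: [-3.035, 0.806, 0.015]
ft_force: [-0.3, 0.4, -0.0]
width: 0.006
handle local [-0.0044  0.0005] 52
front -0.019498316367632322
knob ((665.5706787109375, -121.08068084716797), (15.665118217468262, 70.94422149658203), 68.17739868164062) z 0.1882149396927334
nozzle z 0.1550829575707699
```

View pics/side36c.png

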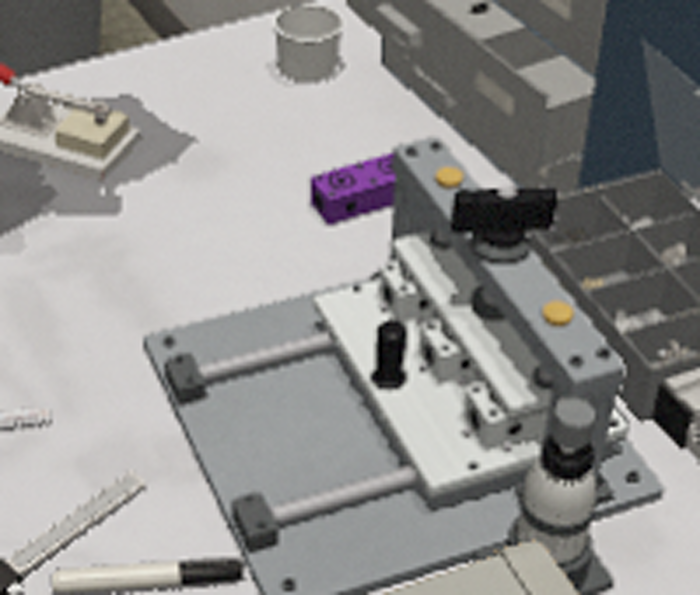

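View pics/top11.png

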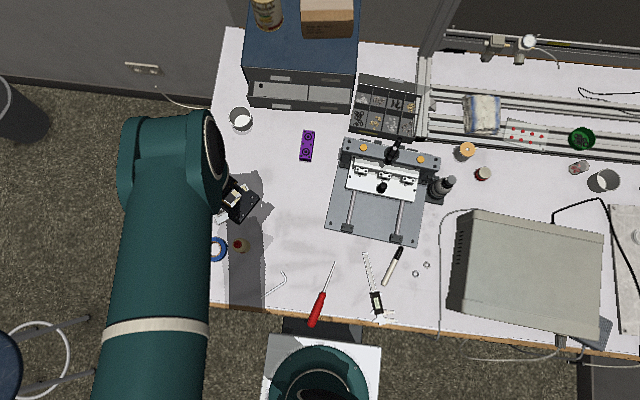

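The head is back up (0.155, same as before), the clamp is closed, the three bars are under the platen, and the bottle and tape are untouched. I'll hand in.

```bash
python3 - <<'E'
from h import *
s=manip.state(); print(s['clock'],s['ft_force']); print(manip.job_done())
E
```

```text
57.8 [-0.08335482  0.23690647 -0.90830257]
the job is handed in; nothing more can be done
None
```

The leak check is set up and handed in at about 58 s, but the knob may sit slightly short of the full eighth of a turn.

**What I did**
- Pulled the carriage out to its stop and laid all three bars, seals up, one in each nest.
- Pushed the carriage home to its stop.
- Turned the knob clockwise until the resistance jumped, at about 2.54 rad, then about one eighth of a turn more.
- Only after clamping, pressed the spray head to its hard stop and let it come back up.

**What my last checks showed**
- **Bars:** all three lay level in the nests before clamping. The third slipped along the jaws and caught on a pin; the height measurements showed it level afterwards.
- **Carriage:** two pushes stopped hard at the same place (21 N and 14 N). The camera-measured travel was 131–133 mm rather than 135. I put that down to camera error and a small shift of the carriage at the loading stop.
- **Knob:** the tool turned 3.33 rad, but the pictures put the wing at about 3.20 rad, with the two cameras about 2° apart. That means the wing lagged slightly in the jaws. It is then about 0.72–0.79 rad past the resistance jump, against 0.785 wanted, and I did not tighten further.
- **Spray head:** the push force went past the spring's 5.5 N to about 16 N at the bottom. Its height afterwards reads the same as before.
- **Oil bottle and tape roll:** the robot did not touch them, and they show in the last picture.

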